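# Raise the bench hood's sash to the pointer

## Task

Open the little bench hood for loading: with the fingertips beneath the front lip of its sliding clear window, gently push the window up until the lip is level with the steel pointer on the hood's left post, then take the hand away. Push only from beneath: do not pinch the lip or press on its rubber top, do not shift the pointer, and leave the bottles, vials, dish and spanner standing where they are.

Things in the scene. Friction and masses are not known exactly. Their poses are not given: they have to be found in the camera images.
- lip_edge (a point): Middle of the sash lip's front edge, half-way up it. The lip is an aluminium shelf 250 mm long (along y), sticking out 50 mm from the pane towards the robot. Its front edge is a 10 mm round bar: underside 5 mm below this point, which starts 90 to 140 mm above the bench. x points square to the pane into the hood (pane 50 mm on), y along the lip to the left, z up. Push anywhere along it.
- pointer (a point): Tip of the steel pointer, mid-thickness: a flat finger 6 mm thick on a black clamp outside the hood's left (+y) front post. It ends 5 mm beyond the lip's left end, in line with its front edge, 55 mm or more above it at the start. Axes as the lip's. The lip is level when lip_edge is at this height. The clamp is stiff (40 N) but not locked.
- sash: Counterweighted sash: lip and clear pane 160 mm high, aluminium edged, sliding straight up and down between the hood's front posts (300 mm apart). Origin in the pane's plane at mid-length, level with the lip's underside. Balanced, within about 1 N, with 4 N of track friction and some damping: it stays where it is left. Travel ends 60 mm or more above the pointer.
- lip_top (a point): Middle of the top of the dark grey rubber strip, 40 by 246 by 4 mm, that covers the lip from 4 to 44 mm in front of the pane (its front is 6 mm behind the lip's front edge; its top 12 mm above the lip's underside). It is part of the sash, and is not to be pressed or pinched.
- hood: The fixed hood: aluminium frame with clear sides and top, 318 mm wide, 270 mm deep, 450 mm high, open under the sash and at the back. Origin on the bench under the middle of the pane; x into the hood, y to its left.
- amber_a_mid (a point): Middle of a brown bottle, 66 mm in diameter, 160 mm high, standing inside the hood.
- amber_b_mid (a point): Middle of the second brown bottle, same size, inside the hood.
- vial_a_mid (a point): Middle of a glass vial, 25 mm in diameter, 46 mm high, just behind the pane's plane, to the left.
- vial_b_mid (a point): Middle of a like vial, under the lip, to the right (about 95 mm from its middle).
- vial_c_mid (a point): Middle of a like vial inside the hood, about 60 mm behind the pane's plane.
- wash_bottle_mid (a point): Point 75 mm above the foot of a white wash bottle, 68 mm in diameter, 230 mm high with its bent spout, in front of the hood to the right, outside the posts.
- dish_mid (a point): Middle of a white ceramic dish, 80 mm in diameter, 30 mm high, to the left of the hood.
- spanner_grip (a point): Grip of a 130 mm steel spanner lying on the bench in front of the hood to the left.

How it is judged:
By the outcome, as a careful person would: the job done as asked, in the order asked, and still so for the second after the job is handed in, with the robot touching nothing.
It also fails if it takes over 40 s, if anything falls off the work surface, if the arm or the gripper's body presses on something with over 40 N, if the wrist force passes 120 N, or if a joint passes its speed limit or range.

## Robot

A 7-joint arm with a two-finger parallel gripper is mounted at the origin on the work surface. World frame = base frame: x ahead of the robot, y to its left, z up, the work surface at z = 0. Lengths are in mm, angles in rad, forces in N, time in s.
With the tool pointing down it reaches from about 400 to 875 mm from the base axis. Payload 4.4 kg.
Tool frame: the origin (TCP) lies midway between the tips of the shut fingers; the grasp point (between the pads) lies 19 mm behind it; z points along the fingers, y is the direction in which the jaws open and shut (so a half turn about z gives the same grasp; the last joint's range is limited). The gripper opens to 85 mm and grips with 20 to 120 N. Pads are 22 mm wide; open, the fingers measure 114 mm over their backs; the gripper's body (76 mm by 85 mm) begins 54 mm behind the grasp point. The pads swing forward as they close: fully open they stand 13 mm farther back than shut.
Start: joints at [-1.368, 0.628, 0.038, 1.517, -0.027, 0.996, -0.02], TCP at [172.599, 626.68, 231.313] pointing down, gripper open.
Joint ranges: [-3.06, 3.06], [-0.37, 2.12], [-1.25, 1.32], [0.18, 2.47], [-1.1, 4.24], [0.23, 1.98], [-2.94, 2.94]. Speed limits (rad/s): [2.57, 2.57, 3.14, 3.14, 3.14, 3.14, 3.14].

## Interface

Orientations are given as [roll, pitch, yaw] about the fixed x, y, z axes, in that order (R = Rz(yaw) Ry(pitch) Rx(roll)).
In Python, from cell import ctrl, vision gives the robot as it stands.
- The arm moves only by the tool play_rows, never from a script. Its arguments are lists of equal length, an entry for each row: "slide": the shift along the tool's x, y, z in mm, a list of three; "turn": the turn about the tool's z in rad; "fingers": the opening, from 0 (shut) to 1 (fully open). A call has 1 to 5 rows; each row is the pose to reach, as a shift and turn from the pose measured when the call began, along the tool's axes at that moment; what a row does not reach only later rows make up. A row lasts 1/8 s, in which the tool goes at most 62.5 mm and 10.7 degrees, less where a joint would pass 70% of its speed; a pose out of reach is approached as far as the arm can. A call with a gripper value outside its range is refused whole. The fingers move at their own pace and stop on an object; the grip force is fixed at half the most. Time passes only in rows, so rows that repeat a pose let the fingers close. It gives the time, the measured TCP pose, the force and the opening at its end, in the units of the state.
- ctrl.read_state(): the state, without advancing time (a new reading comes with each control period).
- vision.get_image(name): name is "scene" or "top"; returns (picture, depth): 384x512x3 uint8, blue, green, red; 384x512 float32, mm along the optical axis (not along the pixel's ray), 0 where there is no reading.
- vision.camera_params(name): a dict with "fx", "fy", "cx", "cy" (pixels), "position" and "rotation" of the camera in the world. Camera axes: x right, y up, looking along -z (the intrinsics and any distortion apply to the point x, -y, -z); pixel columns grow to the right and rows downward; lengths in mm; the calibration is good to about 2 mm. A picture is of the moment at which its call begins. camera_params takes no time and is no camera call.
- ctrl.finish_job(): hands the job in, once; it reports no verdict.
The state is a dict: "clock": time; "qpos": joint angles; "qd": joint speeds; "tau": joint torques, N m; "eef_pos": TCP position; "tool_rot": TCP orientation; "force": force on the tool from outside, world axes, zero at the start; "torque": the same for the moment, N m; "width": finger opening in mm.
Only numpy, scipy, OpenCV 4.12 (cv2) and the standard library are available. Lean on these libraries where they do the work, as an engineer would, in place of code of your own. Each camera call takes 0.05 s, during which the arm holds its last target.

## Working session

There is one attempt and no reset: what is moved stays moved. The work goes in short steps, Python scripts to look and compute and a tool call to move; the robot and the scene stay as the last step left them, time stands still between calls to the robot, and variables do not carry over. Pictures are saved under pics/ and viewed, and the job is handed in when it is done.

Besides the shell and the picture viewer there is one more tool, called after "Emit:" by a JSON object that holds its "api" and its "payload", one argument or row to a line. play_rows: Moves the arm, as the interface text tells. Its arguments: {"type":"object","properties":{"slide":{"type":"array"},"turn":{"type":"array"},"fingers":{"type":"array"}},"required":["slide","turn","fingers"]}

```bash
ls; mkdir -p pics
cat > h.py <<'E'
import numpy as np,cv2
from cell import ctrl,vision
def snap(n,tag):
    im,d=vision.get_image(n); cv2.imwrite(f'pics/{tag}.png',im); np.save(f'pics/{tag}.npy',d); return im,d
def px(n,d,u,v,r=1,z=None):
    p=vision.camera_params(n)
    if z is None:
        w=d[v-r:v+r+1,u-r:u+r+1]; w=w[w>0]; z=np.median(w) if len(w) else np.nan
    c=np.array([(u-p['cx'])/p['fx']*z,-(v-p['cy'])/p['fy']*z,-z])
    return np.array(p['rotation']).reshape(3,3)@c+np.array(p['position'])
def proj(n,P):
    p=vision.camera_params(n); c=np.array(p['rotation']).reshape(3,3).T@(np.array(P)-np.array(p['position']))
    return p['cx']+p['fx']*c[0]/-c[2], p['cy']-p['fy']*c[1]/-c[2]*1
E
python3 - <<'E'
from h import *
for n in('scene','top'):
    snap(n,n+'0'); print(vision.camera_params(n))
print(ctrl.read_state())
E
```

```text
pics
{'fx': 487.3533681670944, 'fy': 487.3533681670944, 'cx': 250.61014031602497, 'cy': 182.27827372754857, 'position': array([ 204.25934092,  108.94060594, 1337.3833505 ]), 'rotation': array([ 0.34094558,  0.00516299, -1.67023707])}
{'fx': 453.89139192110025, 'fy': 453.89139192110025, 'cx': 248.0980941308118, 'cy': 190.87015246296028, 'position': array([ 501.00903417,   37.51100578, 1350.13278243]), 'rotation': array([ 0.09844448,  0.00578841, -1.58831417])}
{'clock': 0.1, 'qpos': array([-1.36778892,  0.62922644,  0.03844578,  1.51822103, -0.02699878,
        0.99630648, -0.02000296]), 'qd': array([ 1.50971506e-03, -3.14209869e-03,  1.27817956e-03, -2.59446066e-03,
        9.96414008e-04, -1.07512498e-04, -1.35946554e-05]), 'tau': array([ 2.78527477e-03, -5.64525926e+01,  1.23037275e+00, -1.93970221e+01,
        1.13313735e-02,  5.41060406e-03,  1.78223900e-05]), 'eef_pos': array([172.45660962, 626.15119342, 230.51371063]), 'tool_rot': array([-3.13994931e+00,  1.56213378e-05,  2.87278320e+00]), 'force': array([-0.21908152, -0.51181428, -0.12883443]), 'torque': array([-0.05315916,  0.03645324,  0.00991423]), 'width': 85.66003482655559}
```

```bash
python3 - <<'E'
s=open('h.py').read()
s=s.replace("np.array(p['rotation']).reshape(3,3)","RR(p['rotation'])")
s=s.replace("def snap","from scipy.spatial.transform import Rotation as Ro\ndef RR(r): return Ro.from_euler('xyz',r).as_matrix()\ndef snap",1)
open('h.py','w').write(s)
E
python3 - <<'E'
from h import *
d=np.load('pics/scene0.npy');print(RR(vision.camera_params('scene')['rotation']))
for n in('scene','top'):
    d=np.load(f'pics/{n}0.npy');print(px(n,d,60,350),px(n,d,256,350),px(n,d,450,350))
E
```

```text
[[-0.09927561  0.93761172 -0.33320957]
 [-0.99504658 -0.0952803   0.02835432]
 [-0.00516297  0.33437393  0.94242635]]
[ 2.66806172e+02  6.07705252e+02 -6.86232809e-02] [216.18463756 100.63791391   0.60293321] [ 166.34577411 -398.51888584    2.00411545]
[181.83919229 594.85259965   2.08854025] [172.45465857  28.26434529   1.03446395] [ 1.63090088e+02 -5.30885693e+02 -4.29915512e-01]
```

View pics/scene0.png

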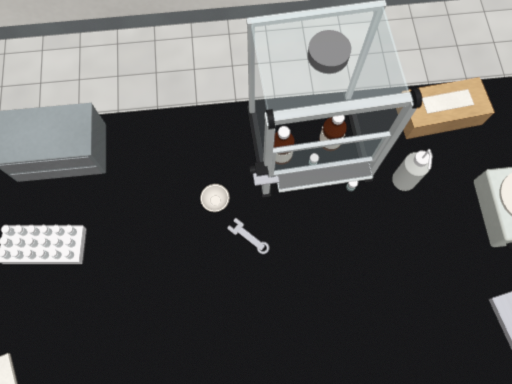

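View pics/top0.png

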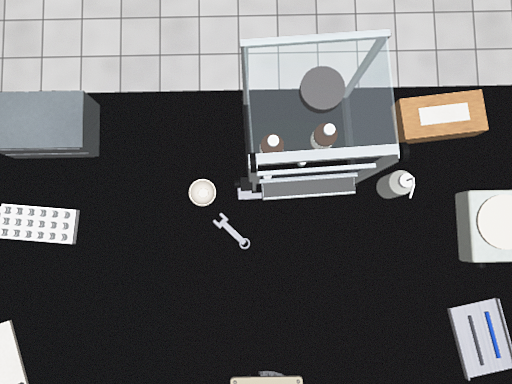

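Run:
```python
from h import *
a=cv2.imread('pics/scene0.png')[90:215,225:395]; cv2.imwrite('pics/s0c.png',cv2.resize(a,None,fx=4.7,fy=4.7,interpolation=cv2.INTER_CUBIC))
a=cv2.imread('pics/top0.png')[140:215,230:410]; cv2.imwrite('pics/t0c.png',cv2.resize(a,None,fx=4.4,fy=4.4,interpolation=cv2.INTER_CUBIC))
```

```text
(no output)
```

View pics/s0c.png

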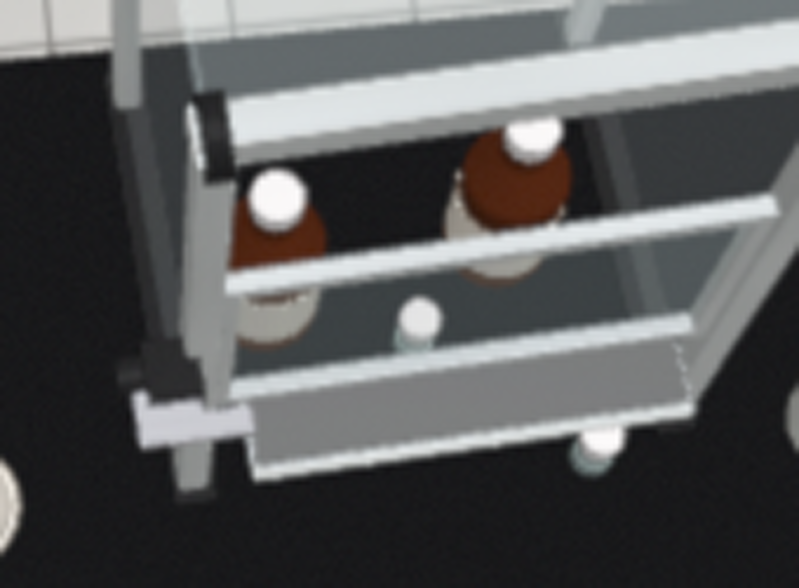

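View pics/t0c.png

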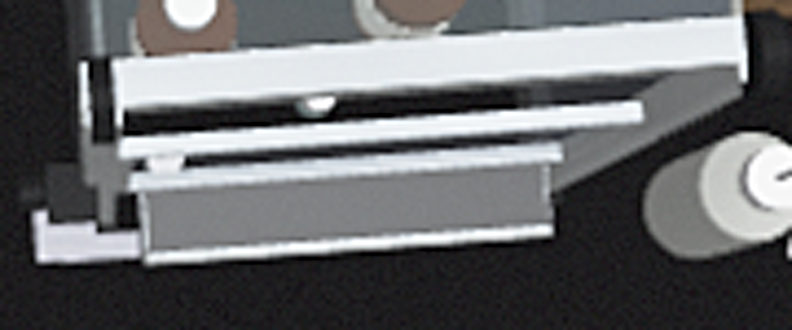

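Run:
```python
from h import *
np.set_printoptions(precision=1,suppress=True)
d=np.load('pics/scene0.npy')
print('lip edge scene')
for u in range(284,372,12):
    vc=190.1-(u-280)*13.2/92.3
    for v in (int(round(vc))-2,int(round(vc))-1,int(round(vc)),int(round(vc))+1): print(u,v,px('scene',d,u,v,0),end=' ')
    print()
print('ptr')
for v in range(174,187):
    print(v,[px('scene',d,u,v,0) for u in (258,264,270,275,277,278,279)])
print('rubber')
for u,v in((290,180),(320,176),(350,171)): print(px('scene',d,u,v,1))
d=np.load('pics/top0.npy')
print('top lip')
for u in range(268,354,12):
    vc=199-(u-263)*6.5/91
    print(u,[px('top',d,u,int(round(vc))+k,0) for k in (-2,-1,0,1)])
print('ptr top')
for v in range(186,202): print(v,[px('top',d,u,v,0) for u in (240,246,252,258,260,261)])
```

```text
lip edge scene
284 188 [604.2 -12.  137. ] 284 189 [603.  -12.2 132.2] 284 190 [599.9 -11.7 133.3] 284 191 [600.  -12.2 124.9] 
296 186 [607.2 -44.1 134.9] 296 187 [606.3 -44.4 129.3] 296 188 [603.1 -43.9 130.8] 296 189 [601.4 -43.9 127.5] 
308 184 [610.1 -76.2 133.2] 308 185 [607.3 -75.8 133.3] 308 186 [605.1 -75.7 131.8] 308 187 [603.6 -75.9 127.9] 
320 182 [ 611.6 -107.8  135.6] 320 183 [ 610.1 -108.1  131.9] 320 184 [ 609.1 -108.6  126.5] 320 185 [ 605.5 -107.8  129.1] 
332 181 [ 611.1 -139.4  135.7] 332 182 [ 609.5 -139.7  132.3] 332 183 [ 608.4 -140.3  127.3] 332 184 [ 604.8 -139.3  130.1] 
344 179 [ 613.7 -171.7  135.1] 344 180 [ 611.5 -171.6  133.4] 344 181 [ 610.7 -172.5  127.7] 344 182 [ 607.4 -171.7  129.2] 
356 177 [ 618.2 -205.6  128.7] 356 178 [ 615.1 -204.8  129.7] 356 179 [ 611.9 -204.   130.8] 356 180 [ 608.2 -202.8  133.6] 
368 176 [ 617.4 -237.2  129.8] 368 177 [ 614.6 -236.7  129.9] 368 178 [ 610.4 -235.   134. ] 368 179 [ 648.4 -269.1   12.7] 
ptr
174 [array([615.7,  55.6, 228.6]), array([615. ,  41. , 226.6]), array([635.6,  22. , 166.5]), array([643.6,   7.1, 1
[... 6074 characters left out ...]
y([594.9,  47.6, 220.4]), array([594.8,  32.7, 218.4]), array([612.8,  13.8,  -3.3]), array([612.6,   7.8,  -1.2]), array([612.3,   4.9,   0.7])]
199 [array([610.7,  67.6,  -1.8]), array([610.1,  49.7,   0.9]), array([609.6,  31.8,   3.8]), array([609.6,  13.9,  -0.3]), array([609.3,   8. ,   1.8]), array([609.1,   5. ,   3.8])]
200 [array([607.6,  67.6,  -0.2]), array([606.9,  49.7,   3.5]), array([606.8,  31.8,   1.2]), array([606.7,  13.9,  -1.2]), array([606.5,   8. ,  -0.5]), array([606.7,   4.9,  -3.4])]
201 [array([604.4,  67.6,   2.3]), array([604.1,  49.8,   2.2]), array([603.7,  31.9,   2.2]), array([603.6,  14. ,   0.1]), array([603.3,   8.1,   2.9]), array([603.2,   5.1,   3.2])]
```

Emit:
{"api": "play_rows", "payload": {
  "slide": [
    [0,0,-60],
    [0,0,-120],
    [0,0,-180],
    [0,0,-240],
    [0,0,-300]
  ],
  "turn": [0,0,0,0,0],
  "fingers": [0,0,0,0,0]
}}

```text
clock: 0.72
eef_pos: [172.4, 626.1, 532.3]
tool_rot: [-3.14, 0.0, 2.873]
force: [0.6, 1.0, -0.1]
width: 0.2
```

```bash
cat > st.py <<'E'
from h import *
np.set_printoptions(precision=3,suppress=True)
s=ctrl.read_state()
for k in('clock','qpos','eef_pos','tool_rot','force','width'): print(k,s[k])
print(RR(s['tool_rot']))
E
python3 st.py
```

```text
clock 0.725
qpos [-1.373  0.508  0.059  0.914 -0.029  1.722 -0.023]
eef_pos [172.423 626.137 532.254]
tool_rot [-3.14   0.     2.873]
force [ 0.598  1.029 -0.072]
width 0.17673898947333258
[[-0.964  0.265 -0.001]
 [ 0.265  0.964 -0.002]
 [-0.    -0.002 -1.   ]]
```

Emit:
{"api": "play_rows", "payload": {
  "slide": [
    [0,0,-60],
    [0,0,-120],
    [0,0,-180],
    [0,0,-240],
    [0,0,-300]
  ],
  "turn": [0,0,0,0,0],
  "fingers": [0,0,0,0,0]
}}

```text
clock: 1.35
eef_pos: [137.8, 560.3, 790.8]
tool_rot: [2.801, -0.006, 2.867]
force: [-3.5, 1.2, 1.3]
width: -0.1
```

```bash
python3 st.py
```

```text
clock 1.35
qpos [-1.734  0.373  0.911  0.549 -0.466  1.98   0.122]
eef_pos [137.849 560.314 790.847]
tool_rot [ 2.801 -0.006  2.867]
force [-3.497  1.245  1.316]
width -0.14101677643475605
[[-0.963  0.257  0.085]
 [ 0.271  0.907  0.323]
 [ 0.006  0.334 -0.943]]
```

Emit:
{"api": "play_rows", "payload": {
  "slide": [
    [0,48,-15],
    [0,96,-30],
    [0,144,-45],
    [0,192,-60],
    [0,238,-74]
  ],
  "turn": [0,0,0,0,0],
  "fingers": [0,0,0,0,0]
}}

```text
clock: 1.98
eef_pos: [163.7, 644.5, 783.6]
tool_rot: [2.742, -0.008, 2.868]
force: [0.0, -0.7, 0.2]
width: -0.3
```

```bash
python3 st.py
```

```text
clock 1.975
qpos [-1.426  0.499  0.262  0.268 -0.177  1.981 -0.028]
eef_pos [163.738 644.487 783.645]
tool_rot [ 2.742 -0.008  2.868]
force [ 0.043 -0.683  0.227]
width -0.2928929794833437
[[-0.963  0.252  0.098]
 [ 0.271  0.886  0.377]
 [ 0.008  0.389 -0.921]]
```

Emit:
{"api": "play_rows", "payload": {
  "slide": [
    [0,24,-56],
    [0,48,-112],
    [0,72,-168],
    [0,96,-224],
    [0,117,-280]
  ],
  "turn": [0,0,0,0,0],
  "fingers": [0,0,0,0,0]
}}

```text
clock: 2.6
eef_pos: [150.5, 586.1, 837.4]
tool_rot: [2.679, -0.009, 2.868]
force: [0.0, 0.5, -0.3]
width: 0.3
```

```bash
python3 st.py
```

```text
clock 2.6
qpos [-1.453  0.376  0.263  0.328 -0.146  1.981 -0.025]
eef_pos [150.504 586.114 837.431]
tool_rot [ 2.679 -0.009  2.868]
force [ 0.012  0.51  -0.316]
width 0.29268016115042145
[[-0.963  0.245  0.112]
 [ 0.27   0.861  0.432]
 [ 0.009  0.446 -0.895]]
```

Emit:
{"api": "play_rows", "payload": {
  "slide": [
    [-45,-41,-7],
    [-90,-82,-14],
    [-135,-123,-21],
    [-180,-164,-28],
    [-225,-205,-35]
  ],
  "turn": [0,0,0,0,0],
  "fingers": [0,0,0,0,0]
}}

```text
clock: 3.22
eef_pos: [313.2, 331.5, 774.5]
tool_rot: [2.678, -0.01, 2.869]
force: [1.1, 0.3, 0.8]
width: -0.1
```

```bash
python3 st.py
```

```text
clock 3.225
qpos [-1.135 -0.018  0.454  1.059 -0.265  1.713  0.527]
eef_pos [313.194 331.477 774.509]
tool_rot [ 2.678 -0.01   2.869]
force [1.092 0.271 0.751]
width -0.06775157370136972
[[-0.963  0.245  0.112]
 [ 0.269  0.86   0.433]
 [ 0.01   0.447 -0.895]]
```

Emit:
{"api": "play_rows", "payload": {
  "slide": [
    [-45,-41,-7],
    [-90,-82,-14],
    [-135,-123,-21],
    [-180,-164,-28],
    [-225,-205,-35]
  ],
  "turn": [0,0,0,0,0],
  "fingers": [0,0,0,0,0]
}}

```text
clock: 3.85
eef_pos: [475.8, 78.2, 711.8]
tool_rot: [2.677, -0.01, 2.871]
force: [1.1, 2.0, 0.4]
width: 0.3
```

```bash
python3 st.py
```

```text
clock 3.85
qpos [-0.545  0.205  0.925  1.071 -0.673  1.925  1.425]
eef_pos [475.843  78.223 711.78 ]
tool_rot [ 2.677 -0.01   2.871]
force [1.071 2.042 0.385]
width 0.3004834815883112
[[-0.964  0.243  0.111]
 [ 0.267  0.86   0.434]
 [ 0.01   0.448 -0.894]]
```

Emit:
{"api": "play_rows", "payload": {
  "slide": [
    [-50,-29,-15],
    [-100,-58,-30],
    [-150,-87,-45],
    [-200,-116,-60],
    [-250,-145,-75]
  ],
  "turn": [0,0,0,0,0],
  "fingers": [0,0,0,0,0]
}}

```text
clock: 4.47
eef_pos: [582.3, -17.5, 690.0]
tool_rot: [2.719, -0.037, 2.895]
force: [0.7, 0.3, -0.3]
width: 0.2
```

```bash
python3 st.py
```

```text
clock 4.475
qpos [ 0.365  0.446 -0.329  0.679 -0.309  1.979  1.253]
eef_pos [582.291 -17.476 690.018]
tool_rot [ 2.719 -0.037  2.895]
force [ 0.688  0.263 -0.35 ]
width 0.2142538923405893
[[-0.969  0.238  0.067]
 [ 0.244  0.881  0.406]
 [ 0.037  0.41  -0.911]]
```

Emit:
{"api": "play_rows", "payload": {
  "slide": [
    [-50,-29,-15],
    [-100,-58,-30],
    [-150,-87,-45],
    [-200,-116,-60],
    [-250,-145,-75]
  ],
  "turn": [0,0,0,0,0],
  "fingers": [0,0,0,0,0]
}}

```text
clock: 5.1
eef_pos: [688.4, -165.0, 638.8]
tool_rot: [2.681, 0.077, 2.833]
force: [0.3, -0.5, -0.1]
width: -0.3
```

```bash
python3 st.py
```

```text
clock 5.1
qpos [ 0.454  0.684 -0.167  0.389 -0.39   1.98   1.433]
eef_pos [ 688.436 -164.984  638.762]
tool_rot [2.681 0.077 2.833]
force [ 0.3   -0.481 -0.054]
width -0.29572081442194725
[[-0.95   0.24   0.2  ]
 [ 0.303  0.864  0.403]
 [-0.076  0.443 -0.893]]
```

Emit:
{"api": "play_rows", "payload": {
  "slide": [
    [-57,6,-14],
    [-114,12,-28],
    [-171,18,-42],
    [-228,24,-56],
    [-285,30,-70]
  ],
  "turn": [0,0,0,0,0],
  "fingers": [0,0,0,0,0]
}}

```text
clock: 5.72
eef_pos: [761.7, -171.0, 601.2]
tool_rot: [2.67, 0.122, 2.809]
force: [-0.1, -0.7, 0.6]
width: -0.3
```

```bash
python3 st.py
```

```text
clock 5.725
qpos [ 0.378  0.839  0.151  0.186 -0.658  1.981  1.43 ]
eef_pos [ 761.685 -170.99   601.204]
tool_rot [2.67  0.122 2.809]
force [-0.133 -0.705  0.557]
width -0.31183995298948597
[[-0.938  0.239  0.251]
 [ 0.324  0.86   0.394]
 [-0.122  0.451 -0.884]]
```

Emit:
{"api": "play_rows", "payload": {
  "slide": [
    [15,25,-54]
  ],
  "turn": [0],
  "fingers": [0]
}}

```text
clock: 5.85
eef_pos: [751.7, -176.7, 612.1]
tool_rot: [2.689, 0.121, 2.783]
force: [0.2, 0.2, -1.0]
width: 0.1
```

```bash
python3 st.py
```

```text
clock 5.85
qpos [ 0.405  0.814 -0.1    0.189 -0.415  1.98   1.383]
eef_pos [ 751.699 -176.651  612.094]
tool_rot [2.689 0.121 2.783]
force [ 0.17   0.228 -0.969]
width 0.05751157333295043
[[-0.93   0.266  0.255]
 [ 0.349  0.86   0.372]
 [-0.12   0.435 -0.893]]
```

```bash
cat > fk.py <<'E'
import numpy as np
from scipy.spatial.transform import Rotation as Ro
from scipy.optimize import least_squares
LO=np.array([-3.06,-.37,-1.25,.18,-1.1,.23,-2.94]);HI=np.array([3.06,2.12,1.32,2.47,4.24,1.98,2.94])
D=[([-1.36778892,0.62922644,0.03844578,1.51822103,-0.02699878,0.99630648,-0.02000296],[172.457,626.151,230.514],[-3.13994931,0,2.8727832]),
([-1.373,.508,.059,.914,-.029,1.722,-.023],[172.423,626.137,532.254],[-3.14,0,2.873]),
([-1.734,.373,.911,.549,-.466,1.98,.122],[137.849,560.314,790.847],[2.801,-.006,2.867]),
([-1.426,.499,.262,.268,-.177,1.981,-.028],[163.738,644.487,783.645],[2.742,-.008,2.868]),
([-1.453,.376,.263,.328,-.146,1.981,-.025],[150.504,586.114,837.431],[2.679,-.009,2.868]),
([-1.135,-.018,.454,1.059,-.265,1.713,.527],[313.194,331.477,774.509],[2.678,-.01,2.869]),
([-.545,.205,.925,1.071,-.673,1.925,1.425],[475.843,78.223,711.78],[2.677,-.01,2.871]),
([.365,.446,-.329,.679,-.309,1.979,1.253],[582.291,-17.476,690.018],[2.719,-.037,2.895]),
([.454,.684,-.167,.389,-.39,1.98,1.433],[688.436,-164.984,638.762],[2.681,.077,2.833]),
([.378,.839,.151,.186,-.658,1.981,1.43],[761.685,-170.99,601.204],[2.67,.122,2.809]),
([.405,.814,-.1,.189,-.415,1.98,1.383],[751.699,-176.651,612.094],[2.689,.121,2.783])]
def fkp(q,p,s):
    Rz=lambda a:Ro.from_euler('z',a);Ry=lambda a:Ro.from_euler('y',a)
    b1=p[:3];R=Rz(s[0]*q[0]+p[18]);x=R.apply(b1)
    R=R*Ry(q[1]+p[21]);x=x+R.apply(p[3:6])
    R=R*Rz(s[1]*q[2]);x=x+R.apply(p[6:9])*0
    R=R*Ry(q[3]+p[22]);x=x+R.apply(p[9:12])
    R=R*Rz(s[2]*q[4]);
    R=R*Ry(q[5]+p[20]);x=x+R.apply(p[12:15])
    R=R*Rz(s[3]*q[6]+p[19])
    return x,R
def load():
    z=np.load('fk.npz');return z['p'],z['s']
def fk(q):
    p,s=load.c; return fkp(q,p,s)
if __name__=='__main__':
    import itertools
    best=None
    for s in itertools.product([1,-1],repeat=4):
      def f(p):
        r=[]
        for q,x,e in D:
            X,R=fkp(q,p,s); T=Ro.from_euler('xyz',e)
            r+=list((X-x)/2); r+=list((T.inv()*R).as_rotvec()*200)
        return np.array(r+list(p[[6,7,8,15,16,17]]*1e-3)+list(p[20:23]*20))
      for y0 in (0,1.5,3.1,-1.5):
       p0=np.zeros(23);p0[2]=300;p0[5]=500;p0[11]=380;p0[14]=300;p0[19]=y0
       o=least_squares(f,p0,loss='soft_l1')
       if best is None or o.cost<best[0]: best=(o.cost,s,o.x); print(o.cost,s)
    np.set_printoptions(precision=3,suppress=True)
    print(best[2])
    np.savez('fk.npz',p=best[2],s=best[1])
    for q,x,e in D:
        X,R=fkp(q,best[2],best[1]);print(X-x,np.degrees((Ro.from_euler('xyz',e).inv()*R).as_rotvec()))
else:
    import os
    if os.path.exists('fk.npz'): load.c=load()
E
python3 fk.py
```

```text
1919.3984090240554 (1, 1, 1, 1)
1919.3984088369782 (1, 1, 1, 1)
248.62858186386825 (-1, 1, 1, -1)
248.62858186386785 (-1, 1, 1, -1)
123.97678361710747 (-1, 1, -1, -1)
123.97678361710697 (-1, 1, -1, -1)
123.95825320515837 (-1, -1, 1, -1)
0.30956968846235555 (-1, -1, -1, -1)
0.30956968844978605 (-1, -1, -1, -1)
0.30956968844881416 (-1, -1, -1, -1)
[ -0.359 -11.822 336.572   0.181   0.642 558.869  -0.     -0.      0.
   0.182 -16.652 381.954  -0.483   0.069 350.007  -0.      0.      0.
  -0.001 755.553   0.     -0.     -0.   ]
[ 0.137 -0.093  0.009] [-0.01  -0.     0.009]
[ 0.01   0.153 -0.209] [-0.003 -0.002 -0.022]
[-0.056  0.066 -0.088] [ 0.044  0.013 -0.03 ]
[-0.352  0.13   0.046] [-0.021  0.016 -0.021]
[ 0.447 -0.193  0.213] [-0.024 -0.002 -0.006]
[-0.146 -0.176  0.152] [0.014 0.013 0.012]
[ 0.045  0.308 -0.086] [-0.024  0.008 -0.045]
[ 0.064  0.166 -0.334] [-0.024  0.056  0.045]
[-0.05  -0.123  0.11 ] [ 0.029 -0.023  0.042]
[-0.22  -0.402 -0.122] [ 0.038 -0.     0.027]
[0.088 0.281 0.308] [-0.062 -0.031 -0.01 ]
```

```bash
cat > lim.py <<'E'
from fk import *
from scipy.optimize import minimize
np.set_printoptions(precision=2,suppress=True)
rng=np.random.default_rng(0)
def best(P,az=.054,n=60,q5lo=-1.1,q5hi=4.24):
    out=[]
    lo=LO.copy();hi=HI.copy();lo[4]=q5lo;hi[4]=q5hi
    d=np.array([np.cos(az),np.sin(az),0])
    for k in range(n):
        q0=lo+(hi-lo)*rng.random(7);q0[0]=rng.uniform(-.8,.8)
        for el in (-.2,-.45,-.7,-.95,-1.2):
            z=d*np.cos(el)+np.array([0,0,np.sin(el)])
            def f(q):
                x,R=fk(q);M=R.as_matrix();return np.r_[(x-P)/10,(M[:,2]-z)*10,10*M[2,1]]
            o=least_squares(f,q0,bounds=(lo,hi),max_nfev=150)
            if o.cost<1e-3: out.append((el,o.x)); break
    out.sort(key=lambda t:-t[0]); return out
for name,a,b in(('q5~0',-1.1,1.2),('flip',1.9,4.24)):
  for P in([622,-90,95],[622,-90,190]):
    r=best(P,n=15,q5lo=a,q5hi=b)
    print(name,P,len(r));[print(np.round(e,2),q) for e,q in r[:4]]
E
time python3 lim.py
```

```text
q5~0 [622, -90, 95] 0
q5~0 [622, -90, 190] 13
-1.2 [-0.24  0.58  0.57  2.   -1.01  0.46  2.7 ]
-1.2 [ 0.31  0.52 -0.24  1.98  0.21  0.29  1.55]
-1.2 [-0.24  0.58  0.56  2.   -1.    0.46  2.7 ]
-1.2 [ 0.62  0.61 -0.72  1.97  0.88  0.45 -2.21]
flip [622, -90, 95] 14
-0.2 [ 1.03  1.7  -1.02  2.47  3.49  1.45  2.94]
-0.2 [ 1.03  1.7  -1.02  2.47  3.49  1.45  2.94]
-0.2 [ 1.03  1.7  -1.02  2.47  3.49  1.45  2.94]
-0.2 [ 1.03  1.7  -1.02  2.47  3.49  1.45  2.94]
flip [622, -90, 190] 12
-0.7 [ 0.84  0.8  -0.96  2.39  2.67  0.76 -0.66]
-0.7 [ 0.97  0.96 -1.25  2.38  2.43  0.9  -0.33]
-0.7 [ 0.93  0.91 -1.16  2.38  2.5   0.85  2.72]
-0.7 [ 0.3   0.61 -0.13  2.4   3.35  0.72  1.63]
real	0m5.845s
user	0m6.211s
sys	0m0.079s
```

```bash
cat > sim.py <<'E'
from fk import *
np.set_printoptions(precision=3,suppress=True)
VM=np.array([2.57,2.57,3.14,3.14,3.14,3.14,3.14])
def ik(q0,P,R,w,reg,qr=None,nf=60):
    Ri=R.inv()
    def f(q):
        x,S=fk(q);return np.r_[(x-P)/100,(Ri*S).as_rotvec()*w,(q-q0)*reg]
    return least_squares(f,np.clip(q0,LO+1e-6,HI-1e-6),bounds=(LO,HI),max_nfev=nf).x
def run(q,slides,turns,w=1.,reg=.03,frac=True):
    q=np.array(q,float);x0,R0=fk(q)
    for s,t in zip(slides,turns):
        P=x0+R0.apply(s);R=R0*Ro.from_euler('z',t)
        x,S=fk(q);d=P-x;n=np.linalg.norm(d)
        if n>62.5:P=x+d*62.5/n
        rv=(S.inv()*R).as_rotvec();m=np.linalg.norm(rv)
        if m>.1867:R=S*Ro.from_rotvec(rv*.1867/m)
        qn=ik(q,P,R,w,reg);dq=qn-q
        k=min(1,1/np.max(np.abs(dq)/(VM*.7*.125)))
        q=q+dq*k
    return q
C=[(1,[0,0,-60],2),(2,[0,47.6,-14.8],3),(3,[0,23.4,-56],4),(6,[-50,-29,-15],7),(7,[-50,-29,-15],8),(8,[-57,6,-14],9)]
if __name__=='__main__':
    for w,reg in((.3,.03),(1,.03),(3,.03),(10,.03),(3,.003),(3,.3),(1,.3)):
        print('w',w,reg)
        for a,s,b in C:
            q=run(D[a][0],[np.array(s)*(i+1) for i in range(5)],[0]*5,w,reg)
            x,R=fk(q);T=Ro.from_euler('xyz',D[b][2])
            print(' ',x-np.array(D[b][1]),np.degrees((T.inv()*R).magnitude()).round(1),q-D[b][0])
E
time python3 sim.py
```

```text
w 0.3 0.03
  [34.598 66.076 40.464] 8.9 [ 0.34   0.088 -0.694 -0.341  0.319 -0.    -0.136]
  [ 28.862 107.503 155.505] 32.5 [-0.043  0.004  0.523 -0.088 -0.479 -0.447  0.043]
  [ 14.831  56.313 248.871] 42.4 [-0.037 -0.071  0.201 -0.148 -0.158 -0.515  0.005]
  [  68.564 -100.779   20.261] 11.1 [ 0.084  0.123  0.138 -0.248 -0.132  0.001  0.095]
  [ 96.097 -71.212  49.661] 20.0 [ 0.063  0.076 -0.174 -0.209  0.133 -0.204 -0.018]
  [189.862 -82.561 134.855] 41.7 [ 0.03  -0.012 -0.118 -0.006  0.07  -0.711 -0.008]
w 1 0.03
  [33.613 62.494 26.65 ] 6.7 [ 0.323  0.083 -0.639 -0.295  0.283 -0.    -0.125]
  [ 27.76  103.181 148.199] 31.1 [-0.057  0.02   0.763 -0.088 -0.706 -0.409  0.063]
  [ 13.608  52.171 218.399] 37.4 [-0.103 -0.023  0.884 -0.148 -0.779 -0.407  0.065]
  [ 14.031 -21.612   8.636] 2.8 [ 0.026  0.02   0.022 -0.052 -0.027  0.     0.024]
  [ 58.641 -35.169  41.638] 12.5 [-0.006  0.062  0.245 -0.195 -0.247 -0.07  -0.012]
  [159.114 -70.816 118.67 ] 35.7 [-0.006 -0.006  0.418 -0.006 -0.442 -0.558  0.032]
w 3 0.03
  [ 26.347  36.09  -67.836] 7.6 [ 0.314  0.062 -0.72  -0.026  0.368 -
[... 1776 characters left out ...]
7  -0.936] 3.1 [ 0.035  0.064 -0.27  -0.121  0.231 -0.    -0.049]
  [ 35.026 -17.799  31.374] 9.1 [ 0.04  -0.024 -0.229 -0.006  0.19  -0.139 -0.024]
w 1 0.3
  [33.527 62.18  26.096] 6.7 [ 0.357  0.078 -0.808 -0.294  0.41  -0.    -0.148]
  [ 27.699 102.965 148.125] 31.1 [-0.047  0.006  0.549 -0.088 -0.498 -0.422  0.046]
  [ 13.565  51.92  217.495] 37.3 [-0.003 -0.068  0.037 -0.148 -0.03  -0.437 -0.009]
  [  88.398 -125.817   16.843] 14.9 [-0.076  0.139  0.84  -0.212 -0.595  0.001  0.273]
  [ 86.483 -64.018  43.371] 17.7 [ 0.053  0.076 -0.141 -0.209  0.109 -0.167 -0.023]
  [168.816 -74.342 122.982] 37.6 [ 0.052 -0.023 -0.291 -0.006  0.234 -0.635 -0.027]
real	0m2.647s
user	0m3.135s
sys	0m0.048s
```

Run:
```python
from sim import *
for w,reg in((5,.003),(6,.003),(7,.003),(8,.003),(7,.1)):
        print('w',w,reg)
        for a,s,b in C:
            q=run(D[a][0],[np.array(s)*(i+1) for i in range(5)],[0]*5,w,reg)
            x,R=fk(q);T=Ro.from_euler('xyz',D[b][2])
            print(' ',x-np.array(D[b][1]),np.degrees((T.inv()*R).magnitude()).round(1),q-D[b][0])
```

```text
w 5 0.003
  [  22.443   21.904 -112.339] 14.3 [ 0.315  0.066 -0.739  0.086  0.383 -0.    -0.122]
  [0.503 3.018 9.797] 1.6 [-0.     0.004  0.026 -0.03  -0.025 -0.001  0.001]
  [-0.007  1.002 11.402] 1.7 [-0.001  0.001  0.017 -0.028 -0.016 -0.001  0.   ]
  [0.494 0.684 0.414] 0.1 [-0.003 -0.     0.005 -0.001 -0.004 -0.     0.   ]
  [  1.541   8.28  -23.259] 3.1 [ 0.045  0.03  -0.327  0.016  0.267 -0.    -0.06 ]
  [ 3.374 -3.836  7.82 ] 1.5 [-0.014  0.003  0.237 -0.006 -0.221 -0.001  0.019]
w 6 0.003
  [  21.502   18.484 -122.629] 15.8 [ 0.315  0.068 -0.743  0.111  0.386 -0.    -0.122]
  [-0.699 -1.494  1.78 ] 0.2 [-0.002 -0.004  0.005  0.003 -0.002 -0.001  0.001]
  [-0.562 -1.085  1.269] 0.1 [-0.003 -0.003  0.004  0.002 -0.002 -0.001  0.   ]
  [0.664 0.388 0.521] 0.1 [-0.002 -0.     0.005 -0.002 -0.004 -0.     0.001]
  [ -4.222  13.357 -28.708] 4.4 [ 0.048  0.025 -0.339  0.044  0.275 -0.    -0.063]
  [-0.311 -0.788  2.149] 0.2 [ 0.006 -0.001 -0.051 -0.006  0.042 -0.001 -0.007]
w 7 0.003
  [  20.898   16.289 -129.175] 16.8 [ 0.316  0.069 -0.745  0.127  0.387 -0.    -0.122]
  [-1.467 -4
[... 685 characters left out ...]
  0.005 -0.003 -0.004 -0.     0.001]
  [-10.448  18.883 -34.556] 5.8 [ 0.05   0.019 -0.352  0.074  0.282 -0.    -0.067]
  [-1.652  2.921 -5.112] 1.0 [ 0.036  0.002 -0.432 -0.005  0.386 -0.001 -0.048]
w 7 0.1
  [  20.903   16.303 -129.18 ] 16.8 [ 0.316  0.069 -0.746  0.127  0.387 -0.    -0.122]
  [-1.039 -3.567 -3.766] 0.7 [-0.003 -0.007 -0.006  0.021  0.009 -0.001  0.001]
  [-0.903 -2.383 -5.11 ] 0.8 [-0.004 -0.005 -0.002  0.021  0.005 -0.001  0.   ]
  [  9.516 -18.322   1.366] 1.6 [ 0.023  0.017  0.018 -0.028 -0.021  0.     0.025]
  [ -7.173  15.287 -33.176] 5.2 [ 0.05   0.024 -0.348  0.06   0.281 -0.    -0.064]
  [-2.209  1.303 -1.784] 0.6 [ 0.03  -0.001 -0.335 -0.006  0.298 -0.001 -0.037]
```

```bash
nproc
cat > ffk.py <<'E'
import numpy as np
from math import sin,cos
_p,_s=np.load('fk.npz')['p'],np.load('fk.npz')['s']
H=_p[:3];A=_p[3:6];B=_p[9:12];L=_p[12:15];c0=_p[18];c7=_p[19]
def rz(a):c,s=cos(a),sin(a);return np.array([[c,-s,0],[s,c,0],[0,0,1.]])
def ry(a):c,s=cos(a),sin(a);return np.array([[c,0,s],[0,1.,0],[-s,0,c]])
ez=np.array([0,0,1.])
def chain(q):
    R=rz(-q[0]+c0);p0=R@H;ax=[-ez];o=[np.zeros(3)]
    ax.append(R[:,1]);o.append(p0)
    R=R@ry(q[1]);p1=p0+R@A
    ax.append(-R[:,2]);o.append(p1)
    R=R@rz(-q[2]);ax.append(R[:,1]);o.append(p1)
    R=R@ry(q[3]);p2=p1+R@B
    ax.append(-R[:,2]);o.append(p2)
    R=R@rz(-q[4]);ax.append(R[:,1]);o.append(p2)
    R=R@ry(q[5]);p3=p2+R@L
    ax.append(-R[:,2]);o.append(p3)
    R=R@rz(-q[6]+c7)
    return p1,p2,p3,R,np.array(ax),np.array(o)
def jac(q):
    p1,p2,p3,R,ax,o=chain(q)
    return p3,R,np.vstack([np.cross(ax,p3-o).T,ax.T]),p1,p2
E
python3 - <<'E'
from ffk import *
from fk import fk,D
for q,x,e in D[:3]:
    p3,R=jac(q)[:2];X,S=fk(q);print(np.abs(p3-X).max(),np.abs(R-S.as_matrix()).max())
E
cat > lim2.py <<'E'
from ffk import *
from fk import LO,HI
from scipy.optimize import least_squares
np.set_printoptions(precision=2,suppress=True)
rng=np.random.default_rng(0)
for az in(-.6,-.3,.05,.4,.7):
  for z in(95,140,190):
    best=None
    for k in range(12):
      q0=LO+(HI-LO)*rng.random(7);q0[0]=rng.uniform(-1,1);q0[4]=rng.uniform(1.6,4)
      for el in(-.2,-.3,-.4,-.5,-.6,-.7,-.8,-.95):
        if best and el<=best[0]:break
        d=np.array([cos(az)*cos(el),sin(az)*cos(el),sin(el)]);P=np.array([622,-90,z])
        def f(q):
            c=chain(q);return np.r_[(c[2]-P)/10,(c[3][:,2]-d)*10,10*c[3][2,1]]
        o=least_squares(f,q0,bounds=(LO,HI),max_nfev=100)
        if o.cost<1e-3:best=(el,o.x);break
    print(az,z,best)
E
python3 lim2.py
```

```text
4
0.08753950875734517 0.00017994742862167284
0.09593030652308698 0.00017996901873628237
0.08253535463336448 0.0001462291286390971
-0.6 95 (-0.2, array([-0.26,  1.27, -0.16,  2.36,  2.2 ,  1.78, -1.87]))
-0.6 140 (-0.2, array([-0.96,  1.5 ,  0.89,  2.42,  2.53,  0.95,  0.46]))
-0.6 190 (-0.2, array([-1.02,  1.51,  1.11,  2.46,  2.79,  0.86, -2.88]))
-0.3 95 (-0.6, array([ 0.28,  1.01, -0.52,  2.47,  2.65,  1.39,  1.88]))
-0.3 140 (-0.6, array([ 0.56,  1.06, -1.  ,  2.47,  2.46,  1.49, -0.88]))
-0.3 190 (-0.6, array([ 0.23,  0.71, -0.43,  2.47,  2.58,  1.09, -1.28]))
0.05 95 (-0.2, array([ 1.14,  1.9 , -1.25,  2.47,  3.38,  1.34,  0.12]))
0.05 140 (-0.6, array([ 0.51,  0.86, -0.43,  2.47,  3.18,  1.06,  1.97]))
0.05 190 (-0.6, array([ 0.52,  0.71, -0.44,  2.46,  3.17,  0.92,  1.91]))
0.4 95 (-0.2, array([0.27, 1.32, 0.39, 2.31, 4.01, 1.96, 1.65]))
0.4 140 (-0.2, array([ 1.11,  1.33, -0.8 ,  2.33,  3.88,  0.91, -0.76]))
0.4 190 (-0.2, array([ 1.12,  1.21, -0.85,  2.36,  3.83,  0.89,  2.32]))
0.7 95 (-0.5, array([ 1.17,  1.23, -0.94,  2.1 ,  4.24,  0.23,  1.96]))
0.7 140 (-0.7, array([ 1.21,  1.17, -1.23,  2.08,  1.51,  0.23,  1.39]))
0.7 190 (-0.8, array([ 1.17,  0.99, -1.23,  2.03,  0.99,  0.29, -1.38]))
```

```bash
cat > fs.py <<'E'
from ffk import *
from fk import LO,HI
from scipy.optimize import least_squares
from scipy.spatial.transform import Rotation as Ro
import cv2
np.set_printoptions(precision=3,suppress=True)
VM=np.array([2.57,2.57,3.14,3.14,3.14,3.14,3.14])*.7*.125
W=6.;G=.003
def ik(q0,P,R,nf=25):
    RT=R.T
    def f(q):
        p,S=jac(q)[:2];return np.r_[(p-P)/100,cv2.Rodrigues(RT@S)[0].ravel()*W,(q-q0)*G]
    def j(q):
        J=jac(q)[2];return np.vstack([J[:3]/100,RT@J[3:]*W,np.eye(7)*G])
    return least_squares(f,np.clip(q0,LO+1e-6,HI-1e-6),j,bounds=(LO,HI),max_nfev=nf,xtol=1e-5,ftol=1e-6).x
def run(q,slides,turns=None,path=None):
    q=np.array(q,float);x0,R0=jac(q)[:2]
    for i,s in enumerate(slides):
        t=turns[i] if turns is not None else 0
        P=x0+R0@np.array(s,float);R=R0@rz(t)
        x,S=jac(q)[:2];d=P-x;n=np.linalg.norm(d)
        if n>62.5:P=x+d*62.5/n
        rv=cv2.Rodrigues(S.T@R)[0].ravel();m=np.linalg.norm(rv)
        if m>.1867:R=S@cv2.Rodrigues(rv*.1867/m)[0]
        dq=ik(q,P,R)-q
        q=q+dq*min(1,1/np.max(np.abs(dq)/VM+1e-9))
        if path is not None:path.append(q)
    return q
def wrun(q,dw,n,turn=0,path=None):
    R=jac(q)[1];s=R.T@np.array(dw,float)
    return run(q,[s*(i+1) for i in range(n)],[turn*(i+1) for i in range(n)],path)
def safe(q):
    p1,p2,p3,R=chain(q)[:4]
    z=R[:,2]
    pts=[p3,p3-75*z+45*R[:,0],p3-75*z-45*R[:,0],p3-75*z+45*R[:,1],p3-75*z-45*R[:,1],p3-200*z,p2,(p1+p2)/2,.25*p1+.75*p2]
    for k,p in enumerate(pts):
        m=0 if k<5 else 45
        x,y,h=p
        if h<60+m:return False
        if x>545-m and -310<y<70 and h<490+m:return False
        if x>500-m and -420<y<-200 and h<290+m:return False
        if y>70-m and x>380 and h<220+m:return False
        if y>300 and h<220+m:return False
        if h<600 and np.hypot(x,y)<170+m and k<7:return False
    # self: hand vs upper arm
    sh=np.array([0,0,336.])
    for p in pts[:6]:
        d=p1-sh;t=np.clip((p-sh)@d/(d@d),0,1)
        if np.linalg.norm(p-sh-t*d)<150:return False
    return True
E
cat > beam.py <<'E'
import sys,time
from multiprocessing import Pool
from fs import *
STG=np.array([520,-95,105.])
def cost(q):
    c=chain(q);z=c[3][:,2]
    el=np.arcsin(z[2]);az=np.arctan2(z[1],z[0])
    ea=max(0,abs(az+.0)-.45)*np.cos(el);ee=max(0,-.65-el)+max(0,el+.1)
    ang=np.hypot(ea,ee)
    br=0
    return 2.5*ang+np.linalg.norm(c[2]-STG)/500
dirs=[np.array(d,float)/np.linalg.norm(d) for d in np.ndindex(3,3,3) for d in [np.array(d)-1] if np.any(d)]
def expand(a):
    q,h,seed=a;r=np.random.default_rng(seed);out=[]
    acts=[dirs[i] for i in r.choice(26,14,replace=False)]
    v=STG-chain(q)[2];acts.append(v/(np.linalg.norm(v)+1e-6))
    for d in acts:
        n=int(r.choice([1,3,5]));L=60
        path=[]
        try:qn=wrun(q,d*L,n,0,path)
        except Exception:continue
        if all(safe(p) for p in path): out.append((cost(qn)+.004*n,qn,h+[(np.round(d,2),n)]))
    return out
if __name__=='__main__':
    q=np.array(eval(sys.argv[1]));depth=int(sys.argv[2]);B=int(sys.argv[3])
    beam=[(cost(q),q,[])];t=time.time();best=beam[0]
    print('start',cost(q),safe(q))
    with Pool(4) as po:
        for k in range(depth):
            res=po.map(expand,[(b[1],b[2],k*1000+i) for i,b in enumerate(beam)],chunksize=1)
            al=sorted([x for r in res for x in r],key=lambda x:x[0])
            nb=[];
            for x in al:   # diversity
                if all(np.linalg.norm((x[1]-y[1])*np.array([1,1,.5,1,.5,1,.2]))>.12 for y in nb): nb.append(x)
                if len(nb)>=B:break
            beam=nb
            if beam[0][0]<best[0]:best=beam[0]
            c=chain(beam[0][1]);print(k,round(beam[0][0],3),c[2].round(0),c[3][:,2],beam[0][1],round(time.time()-t),flush=True)
    print(best[0],best[1]);
    for a in best[2]:print(a)
    import pickle;pickle.dump([(b[0],b[1],b[2]) for b in beam]+[best],open('beam.pkl','wb'))
E
export OMP_NUM_THREADS=1 OPENBLAS_NUM_THREADS=1; timeout 570 python3 beam.py "[.405,.814,-.1,.189,-.415,1.98,1.383]" 22 40
```

```text
start 2.4006027298480923 True
0 2.198 [ 669. -177.  528.] [ 0.256  0.373 -0.892] [ 0.466  0.512 -0.044  1.013 -0.44   1.534  1.667] 0
1 1.725 [ 502. -129.  317.] [ 0.256  0.372 -0.892] [ 0.602  0.339 -0.132  1.892 -0.537  0.926  2.049] 1
2 1.357 [ 517. -101.  140.] [ 0.256  0.372 -0.892] [ 0.577  0.611 -0.204  2.08  -0.781  0.498  2.355] 5
3 1.291 [522. -96. 103.] [ 0.256  0.372 -0.892] [ 0.591  0.686 -0.246  2.092 -0.843  0.412  2.432] 8
4 1.226 [517. -98. 105.] [ 0.294  0.361 -0.885] [ 0.527  0.668 -0.133  2.14  -1.099  0.435  2.692] 10
5 1.199 [492. -68. 142.] [ 0.356  0.346 -0.868] [ 0.742  0.598 -0.48   2.264 -1.1    0.23   2.649] 13
6 1.105 [ 527. -103.  107.] [ 0.356  0.346 -0.868] [ 0.718  0.695 -0.4    2.164 -1.076  0.261  2.684] 15
7 1.108 [521. -96. 117.] [ 0.356  0.346 -0.868] [ 0.739  0.674 -0.439  2.18  -1.019  0.247  2.615] 18
8 1.112 [520. -94. 107.] [ 0.34   0.358 -0.869] [ 0.701  0.69  -0.385  2.173 -1.075  0.278  2.678] 20
9 1.089 [ 519. -101.  106.] [ 0.359  0.345 -0.867] [ 0.75   0.697 -0.441  2.187 -1.1    0.23   2.716] 23
10 1.097 [ 517. -102.  103.] [ 0.356  0
[... 1295 characters left out ...]
 -0.58,  0.58]), 3)
(array([ 0.  , -0.71,  0.71]), 5)
(array([-0.58,  0.58, -0.58]), 5)
(array([-0.58,  0.58, -0.58]), 5)
(array([ 0.5 , -0.37, -0.78]), 3)
(array([ 0.71, -0.71,  0.  ]), 1)
(array([ 0.  , -0.71,  0.71]), 1)
(array([ 0.16,  0.24, -0.96]), 1)
(array([ 0.,  0., -1.]), 1)
(array([-0.58,  0.58,  0.58]), 1)
(array([ 0.  , -0.71,  0.71]), 1)
(array([-0.71,  0.  , -0.71]), 1)
(array([ 0.  , -0.71, -0.71]), 1)
(array([ 0.  , -0.71,  0.71]), 1)
(array([ 0.  ,  0.71, -0.71]), 1)
(array([0., 0., 1.]), 1)
(array([ 0.58,  0.58, -0.58]), 1)
(array([0., 1., 0.]), 1)
(array([ 0., -1.,  0.]), 1)
(array([0.58, 0.58, 0.58]), 1)
(array([-0.58,  0.58, -0.58]), 1)
(array([ 0.35, -0.25, -0.9 ]), 1)
```

```bash
python3 - <<'E'
s=open('beam.py').read()
s=s.replace("    return 2.5*ang+np.linalg.norm(c[2]-STG)/500","    if MODE=='A':return 2.5*ang\n    if MODE=='B':return 2.5*ang+max(0,abs(q[4]-3.)-.6)*.5+np.linalg.norm(c[2]-STG)/1500\n    return 2.5*ang+np.linalg.norm(c[2]-STG)/500")
s=s.replace("STG=","MODE=sys.argv[4]\nSTG=")
open('beam.py','w').write(s)
E
export OMP_NUM_THREADS=1 OPENBLAS_NUM_THREADS=1; timeout 570 python3 beam.py "[.405,.814,-.1,.189,-.415,1.98,1.383]" 22 50 A
```

```text
start 1.2732910499254533 True
0 1.19 [ 754. -211.  618.] [ 0.306  0.361 -0.881] [ 0.404  0.83   0.438  0.18  -0.912  1.98   1.468] 0
1 1.088 [ 678. -295.  664.] [ 0.362  0.343 -0.867] [ 0.657  0.738 -0.409  0.227 -0.217  1.98   1.483] 1
2 0.977 [934.  -2. 525.] [ 0.4    0.355 -0.845] [ 0.071  0.984  0.721  0.18  -1.1    1.648  1.293] 4
3 0.842 [ 613. -159.  815.] [ 0.46   0.334 -0.823] [ 0.606  0.497 -0.562  0.282 -0.173  1.98   1.25 ] 6
4 0.704 [ 506. -159.  878.] [ 0.52   0.314 -0.794] [ 0.933  0.349 -0.93   0.408 -0.111  1.98   1.218] 9
5 0.547 [ 379. -126.  920.] [ 0.577  0.306 -0.757] [ 1.623  0.162 -1.25   0.601 -0.421  1.98   1.31 ] 11
6 0.421 [ 418. -183.  932.] [ 0.622  0.291 -0.727] [ 1.361  0.288 -1.25   0.434 -0.172  1.98   1.248] 13
7 0.268 [370. -66. 980.] [ 0.649  0.346 -0.678] [ 1.652  0.114 -1.25   0.499 -0.573  1.98   1.191] 16
8 0.103 [ 348. -116. 1001.] [ 0.724  0.277 -0.631] [ 1.82   0.127 -1.25   0.457 -0.636  1.98   1.276] 18
9 0.004 [ 380. -114. 1027.] [ 0.753  0.262 -0.603] [ 1.401  0.19  -1.25   0.269 -0.29   1.98   1.123] 21
10 0.004 [ 379.  -60. 1028.] [ 0
[... 882 characters left out ...]
 -1.25   0.329 -0.716  1.98   1.181] 46
19 0.004 [ 344.  -97. 1057.] [ 0.796  0.266 -0.544] [ 1.614  0.151 -1.227  0.254 -0.533  1.98   1.141] 49
20 0.004 [ 345.  -51. 1077.] [ 0.809  0.265 -0.524] [ 1.494  0.118 -1.25   0.186 -0.442  1.98   1.044] 51
21 0.004 [ 335.  -38. 1072.] [ 0.803  0.264 -0.534] [ 1.718  0.082 -1.25   0.246 -0.651  1.98   1.089] 54
0.004 [ 1.401  0.19  -1.25   0.269 -0.29   1.98   1.123]
(array([ 0.58, -0.58,  0.58]), 3)
(array([-0.58, -0.58,  0.58]), 5)
(array([0., 0., 1.]), 5)
(array([0., 0., 1.]), 3)
(array([0., 0., 1.]), 5)
(array([-0.58, -0.58,  0.58]), 3)
(array([-0.71,  0.  ,  0.71]), 5)
(array([0., 0., 1.]), 3)
(array([0., 0., 1.]), 5)
(array([0., 0., 1.]), 1)
```

```bash
export OMP_NUM_THREADS=1 OPENBLAS_NUM_THREADS=1; timeout 570 python3 beam.py "[1.401,.19,-1.25,.269,-.29,1.98,1.123]" 24 60 C | cut -c1-150;  timeout 300 python3 beam.py "[1.401,.19,-1.25,.269,-.29,1.98,1.123]" 24 60 B | cut -c1-150
```

```text
start 1.8656101408899397 True
0 1.414 [ 382. -110.  788.] [ 0.753  0.262 -0.603] [ 1.767 -0.266 -0.496  1.48  -1.082  1.769  2.101] 0
1 0.92 [ 430. -105.  546.] [ 0.764  0.26  -0.591] [ 1.241 -0.191 -0.367  2.108 -1.1    1.098  2.481] 1
2 0.675 [ 448. -179.  405.] [ 0.746  0.268 -0.61 ] [ 1.885  0.246 -1.193  2.237 -1.097  0.64   2.738] 4
3 0.539 [ 478. -176.  297.] [ 0.704  0.315 -0.637] [ 1.623  0.592 -1.179  2.298 -1.1    0.23   2.843] 7
4 0.441 [ 498. -232.  260.] [ 0.728  0.32  -0.607] [ 1.588  0.739 -1.076  2.215 -1.069  0.23   2.94 ] 10
5 0.419 [ 498. -249.  214.] [ 0.708  0.347 -0.616] [ 1.553  0.833 -1.002  2.181 -0.981  0.23   2.94 ] 13
6 0.423 [ 488. -199.  263.] [ 0.707  0.352 -0.613] [ 1.581  0.714 -1.101  2.259 -1.096  0.23   2.94 ] 16
7 0.408 [ 481. -240.  240.] [ 0.724  0.34  -0.6  ] [ 1.626  0.799 -1.074  2.224 -0.99   0.23   2.94 ] 19
8 0.426 [ 497. -231.  238.] [ 0.72   0.361 -0.593] [ 1.583  0.813 -1.066  2.206 -1.     0.23   2.94 ] 22
9 0.419 [ 498. -241.  234.] [ 0.715  0.337 -0.613] [ 1.564  0.792 -1.033  2.196 -1.015  0.23   2.94 ] 26
10 0.408 [ 469. -227.  24
[... 4450 characters left out ...]
 0.78   0.364 -0.508] [ 1.397  1.436 -1.25   2.47   2.815  0.624 -0.627] 72
0.00552300018989809 [ 1.331  1.317 -1.25   2.47   2.674  0.63  -0.634]
(array([ 0.58, -0.58, -0.58]), 3)
(array([ 0.58,  0.58, -0.58]), 5)
(array([ 0.58,  0.58, -0.58]), 5)
(array([-0.71,  0.71,  0.  ]), 5)
(array([-0.15, -0.67, -0.73]), 5)
(array([-0.71, -0.71,  0.  ]), 5)
(array([-0.07, -0.55, -0.83]), 1)
(array([-0.58, -0.58, -0.58]), 3)
(array([-0.71,  0.  , -0.71]), 5)
(array([0.71, 0.71, 0.  ]), 1)
(array([0., 1., 0.]), 1)
(array([ 0.  , -0.71, -0.71]), 3)
(array([0.  , 0.71, 0.71]), 1)
(array([-0.19,  0.07, -0.98]), 1)
(array([-0.71,  0.  , -0.71]), 1)
(array([0., 1., 0.]), 1)
(array([-0.41, -0.5 , -0.76]), 1)
```

```bash
sed -i 's/-310<y<70 and/-310<y<100 and/' fs.py
cat > nx.py <<'E'
import sys
from fs import *
from cell import ctrl
s=ctrl.read_state();q=np.array(s['qpos'])
R=jac(q)[1]
print('t',round(s['clock'],2),'q',repr(q.round(3).tolist()),'pos',s['eef_pos'].round(0),'z',R[:,2],'F',s['force'].round(1))
if len(sys.argv)>1:
    d=np.array(eval(sys.argv[1]),float);n=int(sys.argv[2]);L=float(sys.argv[3]) if len(sys.argv)>3 else 60
    d=d/np.linalg.norm(d);st=np.round(R.T@d*L)
    print('SLIDE',[[int(v*(i+1)) for v in st] for i in range(n)])
    pa=[];q2=run(q,[st*(i+1) for i in range(n)],None,pa);c=chain(q2);print('pred',c[2].round(0),c[3][:,2],q2,all(safe(p) for p in pa))
E
python3 nx.py "[.58,-.58,.58]" 3
```

```text
t 5.85 q [0.405, 0.814, -0.1, 0.189, -0.415, 1.98, 1.383] pos [ 752. -177.  612.] z [ 0.255  0.372 -0.893] F [ 0.2  0.2 -1. ]
SLIDE [[-48, -6, -35], [-96, -12, -70], [-144, -18, -105]]
pred [ 753. -212.  618.] [ 0.306  0.361 -0.881] [ 0.407  0.829  0.424  0.18  -0.898  1.98   1.468] True
```

Emit:
{"api": "play_rows", "payload": {
  "slide": [
    [-48,-6,-35],
    [-96,-12,-70],
    [-144,-18,-105]
  ],
  "turn": [0,0,0],
  "fingers": [0,0,0]
}}

```text
clock: 6.22
eef_pos: [752.3, -212.2, 617.4]
tool_rot: [2.683, 0.165, 2.757]
force: [-0.3, -0.7, -0.0]
width: -0.2
```

```bash
python3 nx.py "[-.58,-.58,.58]" 5
```

```text
t 6.22 q [0.402, 0.827, 0.446, 0.186, -0.909, 1.981, 1.47] pos [ 752. -212.  617.] z [ 0.303  0.355 -0.884] F [-0.3 -0.7 -0. ]
SLIDE [[13, -24, -53], [26, -48, -106], [39, -72, -159], [52, -96, -212], [65, -120, -265]]
pred [ 603. -308.  690.] [ 0.341  0.342 -0.876] [ 0.813  0.631 -0.599  0.392 -0.124  1.98   1.501] True
```

Prediction matches closely. Continuing.

Emit:
{"api": "play_rows", "payload": {
  "slide": [
    [13,-24,-53],
    [26,-48,-106],
    [39,-72,-159],
    [52,-96,-212],
    [65,-120,-265]
  ],
  "turn": [0,0,0,0,0],
  "fingers": [0,0,0,0,0]
}}

```text
clock: 6.85
eef_pos: [637.6, -319.7, 761.9]
tool_rot: [2.618, 0.385, 2.639]
force: [0.8, -1.8, 1.1]
width: 0.1
```

```bash
python3 nx.py "[0,0,1]" 5
```

```text
t 6.85 q [0.663, 0.65, 0.33, 0.187, -0.931, 1.98, 1.544] pos [ 638. -320.  762.] z [ 0.526  0.281 -0.802] F [ 0.8 -1.8  1.1]
SLIDE [[-23, 28, -48], [-46, 56, -96], [-69, 84, -144], [-92, 112, -192], [-115, 140, -240]]
pred [ 586. -262.  843.] [ 0.576  0.265 -0.774] [ 0.764  0.516 -0.507  0.19  -0.256  1.98   1.372] True
```

Emit:
{"api": "play_rows", "payload": {
  "slide": [
    [-23,28,-48],
    [-46,56,-96],
    [-69,84,-144],
    [-92,112,-192],
    [-115,140,-240]
  ],
  "turn": [0,0,0,0,0],
  "fingers": [0,0,0,0,0]
}}

```text
clock: 7.48
eef_pos: [586.6, -261.1, 843.3]
tool_rot: [2.593, 0.436, 2.608]
force: [0.4, -0.6, -0.1]
width: 0.1
```

```bash
python3 nx.py "[0,-.3,1]" 5; python3 nx.py "[-.5,-.5,.7]" 5|tail -1; python3 nx.py "[0.5,-.5,.7]" 5|tail -1
```

```text
t 7.47 q [0.764, 0.519, -0.545, 0.185, -0.222, 1.981, 1.367] pos [ 587. -261.  843.] z [ 0.576  0.266 -0.773] F [ 0.4 -0.6 -0.1]
SLIDE [[-32, 13, -49], [-64, 26, -98], [-96, 39, -147], [-128, 52, -196], [-160, 65, -245]]
pred [ 541. -255.  887.] [ 0.626  0.249 -0.739] [ 0.859  0.448 -0.624  0.205 -0.235  1.98   1.35 ] True
pred [ 458. -315.  878.] [ 0.625  0.244 -0.742] [ 1.222  0.428 -0.998  0.344 -0.128  1.98   1.437] True
pred [ 610. -287.  840.] [ 0.618  0.249 -0.746] [ 0.654  0.558  0.477  0.18  -1.1    1.965  1.484] True
```

```bash
sed -i "s/abs(az+.0)-.45/abs(az-.05)-.35/; s/max(0,-.65-el)/max(0,-.55-el)/" beam.py; export OMP_NUM_THREADS=1 OPENBLAS_NUM_THREADS=1; timeout 570 python3 beam.py "[0.764, 0.519, -0.545, 0.185, -0.222, 1.981, 1.367]" 30 100 B | cut -c1-150
```

```text
start 2.653546367966793 True
0 2.573 [423. -88. 952.] [ 0.612  0.264 -0.745] [ 1.215  0.197 -1.25   0.424 -0.113  1.98   1.111] 0
1 2.406 [596.  85. 779.] [ 0.612  0.264 -0.745] [ 0.957  0.141 -1.246  1.111  0.02   1.262  0.921] 1
2 2.211 [771.  85. 779.] [ 0.612  0.264 -0.745] [ 0.312  0.496 -0.997  0.611  0.448  1.453  0.823] 7
3 1.682 [591. 337. 311.] [ 0.583  0.259 -0.77 ] [-0.258  0.394 -0.499  2.02   1.368  0.344 -0.736] 13
4 1.224 [538. 135. 255.] [ 0.572  0.248 -0.782] [ 0.502  0.44  -0.977  2.351  2.098  0.339 -1.156] 20
5 0.748 [536.  77. 252.] [ 0.661  0.263 -0.702] [ 0.792  0.588 -1.218  2.47   2.391  0.549 -1.281] 27
6 0.653 [539. -57. 153.] [ 0.663  0.245 -0.708] [ 1.098  0.998 -1.25   2.47   2.469  0.668 -0.865] 33
7 0.566 [511.  -1. 341.] [ 0.729  0.223 -0.647] [ 1.191  0.244 -1.183  2.447  3.529  0.23  -2.32 ] 39
8 0.402 [541.  73. 339.] [ 0.742  0.322 -0.588] [ 0.964  0.365 -1.188  2.451  3.042  0.366 -1.915] 44
9 0.223 [ 542. -161.  245.] [ 0.806  0.194 -0.559] [ 1.291  0.711 -0.977  2.428  3.46   0.461 -1.724] 49
10 0.196 [ 541. -157.  234.] [ 0.808  0.196 -0.555]
[... 2163 characters left out ...]
  0.58,  0.58]), 5)
(array([0., 0., 1.]), 3)
(array([ 0.58,  0.58, -0.58]), 5)
(array([ 0.58,  0.58, -0.58]), 5)
(array([-0.71,  0.  , -0.71]), 5)
(array([-0.07, -0.76, -0.65]), 5)
(array([-0.58,  0.58,  0.58]), 1)
(array([ 0.  , -0.71,  0.71]), 5)
(array([-0.58, -0.58,  0.58]), 3)
(array([ 0.  ,  0.71, -0.71]), 5)
(array([-0.58, -0.58,  0.58]), 3)
(array([ 0.  , -0.71, -0.71]), 5)
(array([-0.04,  0.54, -0.84]), 1)
(array([ 0.  , -0.71, -0.71]), 1)
(array([ 0.  ,  0.71, -0.71]), 1)
(array([-1.,  0.,  0.]), 3)
(array([1., 0., 0.]), 1)
(array([-0.71, -0.71,  0.  ]), 1)
(array([-0.58,  0.58,  0.58]), 1)
(array([1., 0., 0.]), 1)
(array([ 0.33,  0.92, -0.2 ]), 1)
(array([ 0.31,  0.93, -0.2 ]), 1)
```

Emit:
{"api": "play_rows", "payload": {
  "slide": [
    [-32,13,-49],
    [-64,26,-98],
    [-96,39,-147],
    [-128,52,-196],
    [-160,65,-245]
  ],
  "turn": [0,0,0,0,0],
  "fingers": [0,0,0,0,0]
}}

```text
clock: 8.1
eef_pos: [547.3, -254.8, 888.0]
tool_rot: [2.559, 0.493, 2.57]
force: [-0.2, -0.7, -0.6]
width: 0.4
```

```bash
python3 nx.py "[0,-.3,1]" 5; python3 nx.py "[-.5,-.5,.7]" 5|tail -1; python3 nx.py "[0.3,-.5,.7]" 5|tail -2;python3 nx.py "[0,-.7,.7]" 5|tail -2
```

```text
t 8.1 q [0.846, 0.458, -0.655, 0.185, -0.198, 1.981, 1.342] pos [ 547. -255.  888.] z [ 0.63   0.248 -0.736] F [-0.2 -0.7 -0.6]
SLIDE [[-35, 13, -47], [-70, 26, -94], [-105, 39, -141], [-140, 52, -188], [-175, 65, -235]]
pred [ 508. -252.  925.] [ 0.677  0.231 -0.698] [ 0.938  0.405 -0.687  0.189 -0.252  1.98   1.333] True
pred [ 426. -306.  914.] [ 0.677  0.227 -0.7  ] [ 1.328  0.398 -1.115  0.325 -0.129  1.98   1.412] True
SLIDE [[-52, -1, -30], [-104, -2, -60], [-156, -3, -90], [-208, -4, -120], [-260, -5, -150]]
pred [ 554. -290.  890.] [ 0.671  0.231 -0.705] [ 0.758  0.484  0.35   0.18  -1.066  1.98   1.471] True
SLIDE [[-40, -15, -42], [-80, -30, -84], [-120, -45, -126], [-160, -60, -168], [-200, -75, -210]]
pred [ 508. -326.  891.] [ 0.675  0.227 -0.702] [ 1.019  0.479 -0.672  0.18  -0.279  1.98   1.437] True
```

Emit:
{"api": "play_rows", "payload": {
  "slide": [
    [-35,13,-47],
    [-70,26,-94],
    [-105,39,-141],
    [-140,52,-188],
    [-175,65,-235]
  ],
  "turn": [0,0,0,0,0],
  "fingers": [0,0,0,0,0]
}}

```text
clock: 8.72
eef_pos: [509.0, -251.3, 924.7]
tool_rot: [2.525, 0.544, 2.532]
force: [1.0, 0.1, -0.1]
width: -0.1
```

```bash
python3 nx.py "[0,-.3,1]" 5
```

```text
t 8.72 q [0.937, 0.408, -0.719, 0.185, -0.223, 1.981, 1.329] pos [ 509. -251.  925.] z [ 0.677  0.232 -0.698] F [ 1.   0.1 -0.1]
SLIDE [[-38, 14, -44], [-76, 28, -88], [-114, 42, -132], [-152, 56, -176], [-190, 70, -220]]
pred [ 476. -248.  956.] [ 0.719  0.216 -0.66 ] [ 1.017  0.365 -0.701  0.18  -0.317  1.98   1.325] True
```

Emit:
{"api": "play_rows", "payload": {
  "slide": [
    [-38,14,-44],
    [-76,28,-88],
    [-114,42,-132],
    [-152,56,-176],
    [-190,70,-220]
  ],
  "turn": [0,0,0,0,0],
  "fingers": [0,0,0,0,0]
}}

```text
clock: 9.35
eef_pos: [475.0, -247.6, 954.7]
tool_rot: [2.492, 0.587, 2.494]
force: [0.4, 0.7, -0.5]
width: -0.5
```

```bash
python3 nx.py "[0,-.3,1]" 5
```

```text
t 9.35 q [1.01, 0.362, -0.653, 0.185, -0.354, 1.981, 1.331] pos [ 475. -248.  955.] z [ 0.717  0.216 -0.663] F [ 0.4  0.7 -0.5]
SLIDE [[-40, 14, -42], [-80, 28, -84], [-120, 42, -126], [-160, 56, -168], [-200, 70, -210]]
pred [ 445. -246.  981.] [ 0.754  0.201 -0.625] [ 1.085  0.328 -0.573  0.18  -0.501  1.98   1.337] True
```

Emit:
{"api": "play_rows", "payload": {
  "slide": [
    [-40,14,-42],
    [-80,28,-84],
    [-120,42,-126],
    [-160,56,-168],
    [-200,70,-210]
  ],
  "turn": [0,0,0,0,0],
  "fingers": [0,0,0,0,0]
}}

```text
clock: 9.98
eef_pos: [445.1, -245.6, 980.1]
tool_rot: [2.457, 0.627, 2.456]
force: [-0.3, -0.3, 0.0]
width: 0.0
```

```bash
python3 nx.py "[0,-.3,1]" 5 | tee n.txt; Q=$(sed -n "1s/.* q \(\[.*\]\) pos.*/\1/p" n.txt); export OMP_NUM_THREADS=1 OPENBLAS_NUM_THREADS=1; timeout 570 python3 beam.py "$Q" 22 120 B | cut -c1-150
```

```text
t 9.97 q [1.072, 0.325, -0.511, 0.185, -0.547, 1.981, 1.344] pos [ 445. -246.  980.] z [ 0.752  0.201 -0.627] F [-0.3 -0.3  0. ]
SLIDE [[-43, 15, -40], [-86, 30, -80], [-129, 45, -120], [-172, 60, -160], [-215, 75, -200]]
pred [ 421. -244. 1004.] [ 0.788  0.186 -0.588] [ 1.116  0.298 -0.323  0.18  -0.771  1.98   1.356] True
start 2.388631379467403 True
0 2.293 [ 426. -245.  987.] [ 0.759  0.201 -0.619] [ 1.187  0.316 -0.786  0.199 -0.391  1.981  1.321] 0
1 2.084 [ 344. -176. 1051.] [ 0.823  0.184 -0.537] [ 1.585  0.216 -1.25   0.209 -0.369  1.98   1.225] 1
2 1.775 [594. 176. 986.] [ 0.772  0.195 -0.605] [-0.118  0.258 -0.788  0.346  0.622  1.687  0.683] 7
3 1.413 [587. 381. 520.] [ 0.741  0.19  -0.644] [ 0.009  0.314 -1.107  1.755  1.209  0.877 -0.546] 15
4 0.745 [555. 156. 324.] [ 0.741  0.19  -0.644] [ 0.496  0.387 -1.15   2.391  2.145  0.614 -1.342] 23
5 0.325 [534. 130. 400.] [ 0.8    0.251 -0.545] [ 0.858  0.136 -1.233  2.426  2.773  0.355 -1.924] 30
6 0.254 [530.  29. 433.] [ 0.851  0.087 -0.518] [-0.848 -0.093  0.674  2.458  2.808  0.288 -1.864] 38
7 0.235 [531.  28. 429.] [ 0
[... 1461 characters left out ...]
. -109.  103.] [ 0.81   0.343 -0.476] [ 1.409  1.477 -1.247  2.47   2.878  0.657 -0.622] 125
0.016874119205220535 [ 1.371  1.42  -1.25   2.47   2.824  0.673 -0.62 ]
(array([-0.71,  0.  ,  0.71]), 1)
(array([ 0.58,  0.58, -0.58]), 5)
(array([0., 1., 0.]), 5)
(array([ 0.  ,  0.71, -0.71]), 5)
(array([-0.1 , -0.71, -0.7 ]), 5)
(array([-0.71, -0.71,  0.  ]), 5)
(array([0.71, 0.71, 0.  ]), 1)
(array([ 0.  , -0.71, -0.71]), 1)
(array([ 0., -1.,  0.]), 3)
(array([-0.58, -0.58, -0.58]), 1)
(array([ 0.  , -0.71, -0.71]), 3)
(array([ 0.01,  0.48, -0.88]), 1)
(array([0., 1., 0.]), 1)
(array([-0.71,  0.  , -0.71]), 5)
(array([0.65, 0.72, 0.26]), 1)
(array([0.58, 0.58, 0.58]), 1)
(array([0., 1., 0.]), 1)
```

```bash
python3 nx.py "[.58,.58,-.58]" 5|tail -2; python3 nx.py "[.3,.9,-.3]" 5|tail -2
cat >> fs.py <<'E'
def seq(q,acts):
    for d,n in acts:
        pa=[];d=np.array(d,float);d/=np.linalg.norm(d);q=wrun(q,d*60,n,0,pa);c=chain(q);print(d.round(2),n,c[2].round(0),c[3][:,2],q,all(safe(p) for p in pa))
    return q
E
python3 -c "
from fs import *
from cell import ctrl
q=ctrl.read_state()['qpos']
seq(q,[((.58,.58,-.58),5),((0,1,0),5),((0,.7,-.7),5),((-.1,-.71,-.7),5),((-.71,-.71,0),5),((0,-1,0),3),((0,-.7,-.7),3)])
print()
seq(q,[((.15,.9,-.4),5),((.15,.9,-.4),5),((0,0,-1),5),((-.1,-.71,-.7),5),((-.71,-.71,0),5),((0,-1,0),3),((0,-.7,-.7),3)])
"
```

```text
SLIDE [[16, 18, 55], [32, 36, 110], [48, 54, 165], [64, 72, 220], [80, 90, 275]]
pred [614. -80. 813.] [ 0.752  0.201 -0.627] [ 0.905  0.064 -0.638  1.147 -0.413  1.167  1.405] True
SLIDE [[27, 40, 36], [54, 80, 72], [81, 120, 108], [108, 160, 144], [135, 200, 180]]
pred [536.  22. 892.] [ 0.752  0.201 -0.627] [ 0.978 -0.076 -0.75   1.023 -0.422  1.349  1.234] True
[ 0.58  0.58 -0.58] 5 [612. -79. 814.] [ 0.752  0.201 -0.627] [ 0.912  0.06  -0.643  1.15  -0.416  1.168  1.406] True
[0. 1. 0.] 5 [612. 221. 814.] [ 0.752  0.201 -0.627] [ 0.362  0.085 -0.961  1.144  0.345  1.094  0.53 ] True
[ 0.    0.71 -0.71] 5 [612. 433. 601.] [ 0.752  0.201 -0.627] [-0.217  0.317 -0.91   1.486  1.059  0.966 -0.323] True
[-0.1  -0.71 -0.7 ] 5 [584. 227. 399.] [ 0.754  0.198 -0.626] [ 0.234  0.237 -0.921  2.186  1.777  0.451 -1.057] True
[-0.71 -0.71  0.  ] 5 [509. 133. 411.] [ 0.796  0.215 -0.566] [ 0.674 -0.022 -0.992  2.428  3.002  0.245 -2.199] True
[ 0. -1.  0.] 3 [518.  74. 422.] [ 0.813  0.209 -0.544] [ 0.319 -0.038 -0.421  2.439  3.638  0.287 -2.681] True
[ 0.   -0.71 -0.71] 3 [535.  26. 358.] 
[... 203 characters left out ...]
5  0.9  -0.4 ] 5 [533. 282. 746.] [ 0.752  0.201 -0.627] [ 1.133 -0.37  -1.194  1.426 -0.477  0.955  1.003] True
[ 0.  0. -1.] 5 [494. 252. 492.] [ 0.751  0.215 -0.624] [ 0.981 -0.37  -1.25   2.133 -0.9    0.309  1.458] True
[-0.1  -0.71 -0.7 ] 5 [457.  82. 425.] [ 0.708  0.211 -0.674] [ 0.287 -0.18  -0.364  2.376 -1.1    0.23   2.026] True
[-0.71 -0.71  0.  ] 5 [ 245. -130.  425.] [ 0.708  0.211 -0.674] [ 0.399 -0.36   0.696  2.404 -0.73   0.97   2.62 ] False
[ 0. -1.  0.] 3 [ 249. -266.  447.] [ 0.698  0.186 -0.691] [ 0.154 -0.022  1.32   2.145 -0.815  1.286  2.94 ] True
[ 0.   -0.71 -0.71] 3 [ 255. -287.  410.] [ 0.631  0.149 -0.762] [ 0.592  0.053  0.845  2.146 -0.812  1.192  2.94 ] True
```

First route works. Following it.

Emit:
{"api": "play_rows", "payload": {
  "slide": [
    [16,18,55],
    [32,36,110],
    [48,54,165],
    [64,72,220],
    [80,90,275]
  ],
  "turn": [0,0,0,0,0],
  "fingers": [0,0,0,0,0]
}}

```text
clock: 10.6
eef_pos: [613.3, -79.4, 812.4]
tool_rot: [2.46, 0.629, 2.457]
force: [0.4, -1.4, -0.4]
width: 0.1
```

```bash
python3 nx.py "[0,1,0]" 5
```

```text
t 10.6 q [0.975, 0.067, -0.722, 1.148, -0.396, 1.163, 1.397] pos [613. -79. 812.] z [ 0.752  0.199 -0.628] F [ 0.4 -1.4 -0.4]
SLIDE [[31, 50, 12], [62, 100, 24], [93, 150, 36], [124, 200, 48], [155, 250, 60]]
pred [613. 221. 811.] [ 0.752  0.199 -0.628] [ 0.405  0.091 -1.016  1.15   0.362  1.094  0.521] True
```

Emit:
{"api": "play_rows", "payload": {
  "slide": [
    [31,50,12],
    [62,100,24],
    [93,150,36],
    [124,200,48],
    [155,250,60]
  ],
  "turn": [0,0,0,0,0],
  "fingers": [0,0,0,0,0]
}}

```text
clock: 11.22
eef_pos: [611.3, 222.8, 811.4]
tool_rot: [2.46, 0.632, 2.457]
force: [1.2, -0.8, -1.2]
width: -0.2
```

```bash
python3 nx.py "[0,.71,-.71]" 5
```

```text
t 11.22 q [0.447, 0.098, -1.084, 1.15, 0.393, 1.1, 0.5] pos [611. 223. 811.] z [ 0.754  0.197 -0.627] F [ 1.2 -0.8 -1.2]
SLIDE [[47, 14, 35], [94, 28, 70], [141, 42, 105], [188, 56, 140], [235, 70, 175]]
pred [611. 436. 598.] [ 0.754  0.197 -0.627] [-0.174  0.346 -1.006  1.488  1.117  1.012 -0.356] True
```

Emit:
{"api": "play_rows", "payload": {
  "slide": [
    [47,14,35],
    [94,28,70],
    [141,42,105],
    [188,56,140],
    [235,70,175]
  ],
  "turn": [0,0,0,0,0],
  "fingers": [0,0,0,0,0]
}}

```text
clock: 11.85
eef_pos: [610.0, 437.7, 597.4]
tool_rot: [2.46, 0.633, 2.458]
force: [0.7, -1.1, 0.3]
width: -0.2
```

```bash
python3 nx.py "[-.1,-.71,-.7]" 5|tee n.txt;  Q=$(sed -n "1s/.* q \(\[.*\]\) pos.*/\1/p" n.txt); export OMP_NUM_THREADS=1 OPENBLAS_NUM_THREADS=1; timeout 570 python3 beam.py "$Q" 14 120 B | cut -c1-150
```

```text
t 11.85 q [-0.203, 0.336, -0.961, 1.492, 1.102, 0.993, -0.353] pos [610. 438. 597.] z [ 0.754  0.197 -0.626] F [ 0.7 -1.1  0.3]
SLIDE [[7, -58, 13], [14, -116, 26], [21, -174, 39], [28, -232, 52], [35, -290, 65]]
pred [579. 227. 390.] [ 0.755  0.197 -0.626] [ 0.29   0.27  -1.019  2.209  1.811  0.514 -1.087] True
start 1.4525131615160543 True
0 1.004 [610. 438. 297.] [ 0.754  0.198 -0.626] [-0.435  0.59  -0.651  1.97   1.828  0.82  -1.271] 0
1 0.546 [610. 138. 297.] [ 0.754  0.198 -0.626] [ 0.292  0.426 -0.762  2.342  2.519  0.543 -1.6  ] 1
2 0.509 [610. 138. 237.] [ 0.754  0.198 -0.626] [ 0.21   0.57  -0.692  2.405  2.647  0.736 -1.703] 9
3 0.306 [518. 148. 397.] [ 0.797  0.278 -0.536] [ 0.768  0.106 -1.164  2.461  2.872  0.384 -2.046] 17
4 0.263 [522. 119. 400.] [ 0.801  0.282 -0.528] [ 0.93   0.106 -1.206  2.466  3.147  0.373 -2.237] 23
5 0.23 [540.  66. 398.] [ 0.827  0.206 -0.524] [ 0.91   0.121 -1.082  2.457  3.163  0.388 -2.173] 30
6 0.207 [543. -22. 376.] [ 0.822  0.22  -0.524] [ 1.153  0.248 -1.062  2.45   3.62   0.416 -2.323] 36
7 0.192 [530. -71. 320.] [ 0.8    0.267 -0.537
[... 522 characters left out ...]
-0.524] [ 1.357  1.39  -1.25   2.47   2.823  0.702 -0.66 ] 71
13 0.022 [ 537. -110.  105.] [ 0.79   0.318 -0.524] [ 1.362  1.411 -1.25   2.47   2.816  0.689 -0.636] 76
0.021546926134604936 [ 1.362  1.411 -1.25   2.47   2.816  0.689 -0.636]
(array([-0.71,  0.  ,  0.71]), 1)
(array([ 0.  , -0.71, -0.71]), 5)
(array([ 0.  , -0.71, -0.71]), 3)
(array([-0.71, -0.71,  0.  ]), 5)
(array([ 0.58,  0.58, -0.58]), 1)
(array([-0.58, -0.58, -0.58]), 1)
(array([ 0.  , -0.71, -0.71]), 5)
(array([-0.71,  0.  , -0.71]), 1)
(array([-0.71,  0.  ,  0.71]), 3)
(array([ 0.,  0., -1.]), 1)
(array([ 0.34,  0.62, -0.71]), 1)
(array([ 0.24,  0.67, -0.71]), 1)
(array([0., 1., 0.]), 1)
(array([-0.3 ,  0.42, -0.86]), 1)
```

Emit:
{"api": "play_rows", "payload": {
  "slide": [
    [7,-58,13],
    [14,-116,26],
    [21,-174,39],
    [28,-232,52],
    [35,-290,65]
  ],
  "turn": [0,0,0,0,0],
  "fingers": [0,0,0,0,0]
}}

```text
clock: 12.48
eef_pos: [580.5, 231.8, 396.4]
tool_rot: [2.46, 0.638, 2.456]
force: [1.8, -0.5, 0.9]
width: 0.0
```

```bash
python3 nx.py "[-.71,-.71,0]" 3;python3 nx.py "[-.3,-.7,-.6]" 3|tail -2;python3 nx.py "[-.3,-.9,-.1]" 5|tail -2
```

```text
t 12.47 q [0.117, 0.217, -0.799, 2.197, 1.806, 0.435, -1.106] pos [580. 232. 396.] z [ 0.757  0.195 -0.624] F [ 1.8 -0.5  0.9]
SLIDE [[5, -44, -40], [10, -88, -80], [15, -132, -120]]
pred [518. 166. 396.] [ 0.766  0.184 -0.616] [ 0.235  0.044 -0.744  2.369  2.146  0.278 -1.417] True
SLIDE [[12, -59, 1], [24, -118, 2], [36, -177, 3]]
pred [547. 112. 300.] [ 0.742  0.193 -0.642] [ 0.642  0.468 -1.223  2.467  2.285  0.671 -1.359] True
SLIDE [[-13, -54, -21], [-26, -108, -42], [-39, -162, -63], [-52, -216, -84], [-65, -270, -105]]
pred [542.  77. 389.] [ 0.778  0.2   -0.595] [ 0.837  0.113 -1.043  2.393  3.061  0.241 -2.089] True
```

Emit:
{"api": "play_rows", "payload": {
  "slide": [
    [-13,-54,-21],
    [-26,-108,-42],
    [-39,-162,-63],
    [-52,-216,-84],
    [-65,-270,-105]
  ],
  "turn": [0,0,0,0,0],
  "fingers": [0,0,0,0,0]
}}

```text
clock: 13.1
eef_pos: [532.6, 61.2, 380.3]
tool_rot: [2.439, 0.652, 2.443]
force: [-0.0, -0.8, -0.3]
width: -0.3
```

```bash
python3 nx.py "[-.1,-.9,-.3]" 3|tee n.txt;  Q=$(sed -n "1s/.* q \(\[.*\]\) pos.*/\1/p" n.txt); export OMP_NUM_THREADS=1 OPENBLAS_NUM_THREADS=1; timeout 570 python3 beam.py "$Q" 10 150 B | cut -c1-150
```

```text
t 13.1 q [1.013, 0.139, -1.191, 2.413, 3.064, 0.239, -2.05] pos [533.  61. 380.] z [ 0.77   0.197 -0.607] F [-0.  -0.8 -0.3]
SLIDE [[-14, -58, -5], [-28, -116, -10], [-42, -174, -15]]
pred [ 513. -110.  325.] [ 0.77   0.197 -0.607] [ 1.454  0.455 -1.244  2.423  3.542  0.234 -2.027] True
start 0.46590018702710406 True
0 0.381 [540.  89. 375.] [ 0.784  0.232 -0.576] [ 0.912  0.215 -1.215  2.436  2.789  0.359 -1.815] 0
1 0.296 [468. 196. 429.] [ 0.805  0.286 -0.52 ] [ 0.777 -0.171 -1.154  2.47   3.339  0.289 -2.665] 1
2 0.219 [538.  36. 399.] [ 0.824  0.235 -0.515] [ 1.178  0.177 -1.244  2.452  3.404  0.379 -2.282] 4
3 0.192 [541. -81. 306.] [ 0.801  0.262 -0.538] [ 1.331  0.631 -1.248  2.456  3.182  0.393 -1.632] 12
4 0.133 [ 499. -170.  265.] [ 0.812  0.251 -0.526] [ 1.556  0.793 -1.205  2.446  3.462  0.317 -1.611] 19
5 0.083 [ 537. -138.  157.] [ 0.804  0.267 -0.531] [ 1.385  1.21  -1.25   2.47   2.846  0.617 -0.813] 27
6 0.082 [ 499. -206.  117.] [ 0.83   0.193 -0.523] [ 1.549  1.313 -1.179  2.467  2.947  0.596 -0.681] 34
7 0.036 [ 519. -139.  125.] [ 0.8    0.307 -0.515] [ 1.455  1.349 -1.25   2.47   2.83   0.59  -0.647] 42
8 0.023 [543. -99. 122.] [ 0.788  0.331 -0.519] [ 1.33   1.354 -1.25   2.47   2.835  0.673 -0.712] 49
9 0.018 [ 528. -113.   99.] [ 0.789  0.332 -0.516] [ 1.4    1.442 -1.25   2.47   2.81   0.659 -0.583] 57
0.01757802356806856 [ 1.4    1.442 -1.25   2.47   2.81   0.659 -0.583]
(array([-0.58, -0.58, -0.58]), 1)
(array([-0.58, -0.58, -0.58]), 5)
(array([ 0.41,  0.34, -0.85]), 5)
(array([-0.58, -0.58,  0.58]), 3)
(array([ 0.,  0., -1.]), 1)
(array([ 0.,  0., -1.]), 1)
(array([-0.58,  0.58, -0.58]), 5)
(array([0.71, 0.71, 0.  ]), 1)
(array([-0.71,  0.  , -0.71]), 1)
(array([0.46, 0.82, 0.34]), 1)
```

Emit:
{"api": "play_rows", "payload": {
  "slide": [
    [-14,-58,-5],
    [-28,-116,-10],
    [-42,-174,-15]
  ],
  "turn": [0,0,0],
  "fingers": [0,0,0]
}}

```text
clock: 13.48
eef_pos: [513.2, -109.9, 325.5]
tool_rot: [2.44, 0.655, 2.447]
force: [1.3, -0.4, -0.2]
width: -0.1
```

```bash
python3 nx.py "[0,0,-1]" 5;python3 nx.py "[0,0,1]" 5|tail -1;python3 nx.py "[-1,0,1]" 5|tail -1;python3 nx.py "[0.2,0.2,-1]" 4|tail -1;python3 nx.py "[-.1,0.2,-1]" 4|tail -1; python3 st.py | tail -3
python3 -c "
from fs import *
from cell import ctrl
q=ctrl.read_state()['qpos']
print('alt');seq(q,[((0,0,-1),3),((0,.5,-1),1),((0,0,1),3),((0,0,-1),3)])
print();seq(q,[((-.58,0,.58),3),((0,0,-1),3)])
"
```

```text
t 13.47 q [1.433, 0.434, -1.197, 2.423, 3.679, 0.252, -2.157] pos [ 513. -110.  326.] z [ 0.771  0.197 -0.606] F [ 1.3 -0.4 -0.2]
SLIDE [[37, -31, 36], [74, -62, 72], [111, -93, 108], [148, -124, 144], [185, -155, 180]]
pred [ 543. -129.  166.] [ 0.762  0.209 -0.613] [ 1.288  1.075 -1.25   2.47   2.686  0.654 -0.832] True
pred [558. -72. 417.] [ 0.808  0.166 -0.565] [ 1.435  0.204 -1.25   2.292  4.24   0.23  -2.94 ] False
pred [477. -95. 365.] [ 0.79   0.176 -0.587] [ 1.628  0.216 -1.25   2.47   4.24   0.382 -2.771] True
pred [558. -91. 221.] [ 0.77   0.204 -0.605] [ 1.193  0.875 -1.249  2.469  2.697  0.614 -1.058] False
pred [ 540. -106.  225.] [ 0.759  0.214 -0.615] [ 1.27   0.848 -1.249  2.469  2.728  0.525 -1.058] True
[[-0.609  0.188  0.77 ]
 [ 0.508  0.838  0.198]
 [-0.609  0.512 -0.606]]
alt
[ 0.  0. -1.] 3 [ 532. -115.  270.] [ 0.785  0.211 -0.583] [ 1.35   0.708 -1.241  2.462  2.964  0.412 -1.333] True
[ 0.    0.45 -0.89] 1 [ 550. -100.  223.] [ 0.773  0.224 -0.594] [ 1.247  0.886 -1.25   2.47   2.756  0.568 -1.07 ] False
[0. 0. 1.] 3 [563. -93. 330.] [ 0.802  0.247 -0.543] [ 1.324  0.549 -1.2    2.375  3.395  0.304 -1.873] False
[ 0.  0. -1.] 3 [570. -96. 203.] [ 0.806  0.252 -0.536] [ 1.224  1.03  -1.238  2.466  2.852  0.665 -1.048] False

[-0.71  0.    0.71] 3 [ 475. -102.  362.] [ 0.79   0.176 -0.588] [ 1.638  0.237 -1.25   2.47   4.24   0.374 -2.748] True
[ 0.  0. -1.] 3 [ 501. -125.  323.] [ 0.8    0.176 -0.573] [ 1.506  0.483 -1.25   2.47   3.497  0.313 -1.924] True
```

Emit:
{"api": "play_rows", "payload": {
  "slide": [
    [37,-31,36],
    [74,-62,72],
    [111,-93,108],
    [148,-124,144],
    [185,-155,180]
  ],
  "turn": [-0.14,-0.28,-0.42,-0.56,-0.7],
  "fingers": [0,0,0,0,0]
}}

```text
clock: 14.1
eef_pos: [542.6, -126.3, 206.7]
tool_rot: [2.755, 0.88, 2.936]
force: [-0.0, 0.3, 0.5]
width: -0.1
```

```bash
python3 nx.py "[0,0,-1]" 2;python3 nx.py "[-.3,0.4,-.9]" 2|tail -2; python3 st.py | tail -3
```

```text
t 14.1 q [1.275, 0.886, -1.142, 2.464, 2.966, 0.527, -0.774] pos [ 543. -126.  207.] z [ 0.776  0.222 -0.59 ] F [-0.   0.3  0.5]
SLIDE [[46, -14, 35], [92, -28, 70]]
pred [ 546. -129.  111.] [ 0.776  0.225 -0.589] [ 1.298  1.301 -1.247  2.47   2.728  0.771 -0.262] False
SLIDE [[54, 12, 23], [108, 24, 46]]
pred [ 549. -112.  122.] [ 0.761  0.246 -0.6  ] [ 1.262  1.251 -1.25   2.47   2.704  0.746 -0.307] False
[[-0.624 -0.095  0.776]
 [ 0.13   0.966  0.223]
 [-0.771  0.24  -0.59 ]]
```

```bash
cat > go.py <<'E'
# goto world target with n rows + total turn: prints slides, prediction
import sys
from fs import *
from cell import ctrl
s=ctrl.read_state();q=np.array(s['qpos']);x,R=s['eef_pos'],jac(q)[1]
T=np.array(eval(sys.argv[1]),float);n=int(sys.argv[2]);t=float(sys.argv[3]) if len(sys.argv)>3 else 0
d=R.T@(T-x);sl=[np.round(d*(i+1)/n).tolist() for i in range(n)];tu=[round(t*(i+1)/n,2) for i in range(n)]
print(x,R[:,2],'roll',R[2,1],s['force'].round(1));print(sl,tu)
pa=[];q2=run(q,sl,tu,pa);c=chain(q2);print('pred',c[2].round(1),c[3][:,2],c[3][2,1],q2,[p.round(0).tolist() for p in (chain(k)[2] for k in pa)])
E
python3 go.py "[540,-110,72]" 3 -.3; python3 go.py "[540,-110,72]" 3 -.3|tail -1
python3 -c "
from h import *
im,d=snap('scene','s1');a=im[60:260,200:420];cv2.imwrite('pics/s1c.png',cv2.resize(a,None,fx=3.5,fy=3,interpolation=cv2.INTER_CUBIC))"
```

```text
[ 542.6   -126.303  206.704] [ 0.776  0.222 -0.59 ] roll 0.23977966280435742 [-0.   0.3  0.5]
[[36.0, -5.0, 27.0], [72.0, -11.0, 54.0], [108.0, -16.0, 81.0]] [-0.1, -0.2, -0.3]
pred [ 549.6 -119.8   92. ] [ 0.775  0.229 -0.589] 0.029005890367276275 [ 1.277  1.372 -1.247  2.47   2.733  0.824  0.05 ] [[547.0, -126.0, 181.0], [550.0, -125.0, 141.0], [550.0, -120.0, 92.0]]
pred [ 549.6 -119.8   92. ] [ 0.775  0.229 -0.589] 0.029005890367276275 [ 1.277  1.372 -1.247  2.47   2.733  0.824  0.05 ] [[547.0, -126.0, 181.0], [550.0, -125.0, 141.0], [550.0, -120.0, 92.0]]
```

View pics/s1c.png

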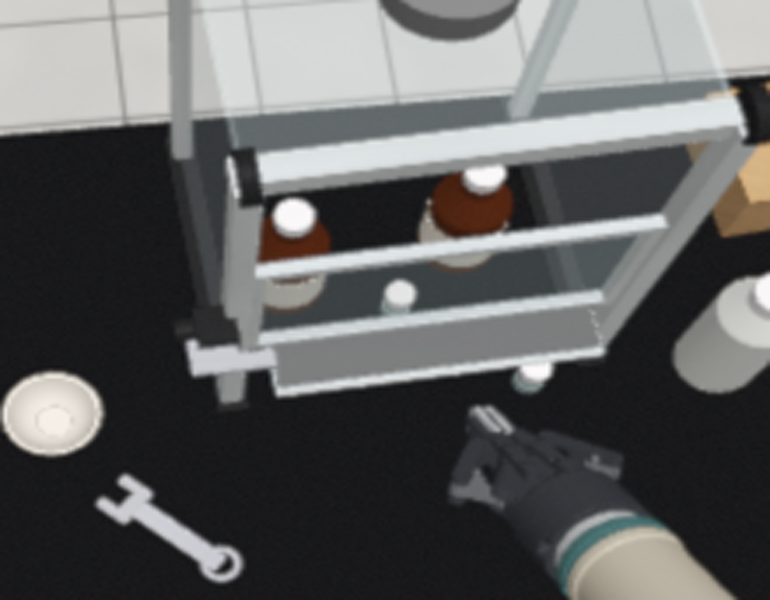

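Emit:
{"api": "play_rows", "payload": {
  "slide": [
    [36,-5,27],
    [72,-11,54],
    [108,-16,81],
    [108,-16,81]
  ],
  "turn": [-0.1,-0.2,-0.3,-0.3],
  "fingers": [0,0,0,0]
}}

```text
clock: 14.65
eef_pos: [547.2, -115.0, 63.0]
tool_rot: [3.113, 0.933, -2.88]
force: [-0.1, 0.5, 0.6]
width: 0.0
```

```bash
python3 go.py "[624,-105,76]" 3;python3 go.py "[624,-105,72]" 3 -.0|tail -1
```

```text
[ 547.25  -114.957   63.031] [ 0.769  0.235 -0.595] roll 0.016551435819392682 [-0.1  0.5  0.6]
[[-19.0, -4.0, 18.0], [-37.0, -8.0, 36.0], [-56.0, -12.0, 54.0]] [0.0, 0.0, 0.0]
pred [ 623.8 -104.6   75.2] [ 0.769  0.235 -0.595] 0.016551399114637284 [ 1.159  1.403 -1.25   2.313  2.675  0.789  0.115] [[573.0, -111.0, 67.0], [598.0, -108.0, 71.0], [624.0, -105.0, 75.0]]
pred [ 623.6 -104.5   71.6] [ 0.769  0.235 -0.595] 0.016551407231734736 [ 1.16   1.415 -1.25   2.312  2.678  0.794  0.123] [[573.0, -111.0, 66.0], [598.0, -108.0, 69.0], [624.0, -105.0, 72.0]]
```

Emit:
{"api": "play_rows", "payload": {
  "slide": [
    [-17,-4,20],
    [-35,-8,39],
    [-52,-12,57],
    [-52,-12,57]
  ],
  "turn": [0,0,0,0],
  "fingers": [0,0,0,0]
}}

```text
clock: 15.15
eef_pos: [626.7, -105.2, 73.0]
tool_rot: [3.115, 0.937, -2.879]
force: [-0.4, -0.4, 0.4]
width: -0.0
```

```bash
python3 go.py "[623,-105,88]" 4
python3 -c "
from h import *
im,d=snap('scene','s2');a=im[120:260,240:400];cv2.imwrite('pics/s2c.png',cv2.resize(a,None,fx=4.5,fy=4,interpolation=cv2.INTER_CUBIC))
im,d=snap('top','t2');a=im[140:260,230:400];cv2.imwrite('pics/t2c.png',cv2.resize(a,None,fx=4.5,fy=4,interpolation=cv2.INTER_CUBIC))"
```

```text
[ 626.727 -105.237   72.967] [ 0.771  0.234 -0.592] roll 0.01521274503617557 [-0.4 -0.4  0.4]
[[-3.0, 0.0, -3.0], [-5.0, 1.0, -6.0], [-8.0, 1.0, -9.0], [-10.0, 1.0, -12.0]] [0.0, 0.0, 0.0, 0.0]
pred [ 622.3 -105.    87.6] [ 0.771  0.234 -0.592] 0.015212740889489963 [ 1.159  1.368 -1.25   2.322  2.676  0.779  0.084] [[626.0, -105.0, 77.0], [624.0, -104.0, 80.0], [623.0, -105.0, 84.0], [622.0, -105.0, 88.0]]
```

View pics/s2c.png

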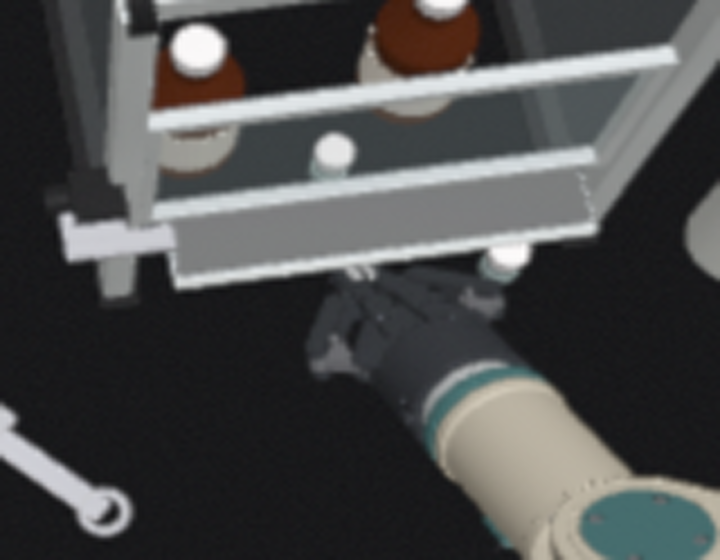

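View pics/t2c.png

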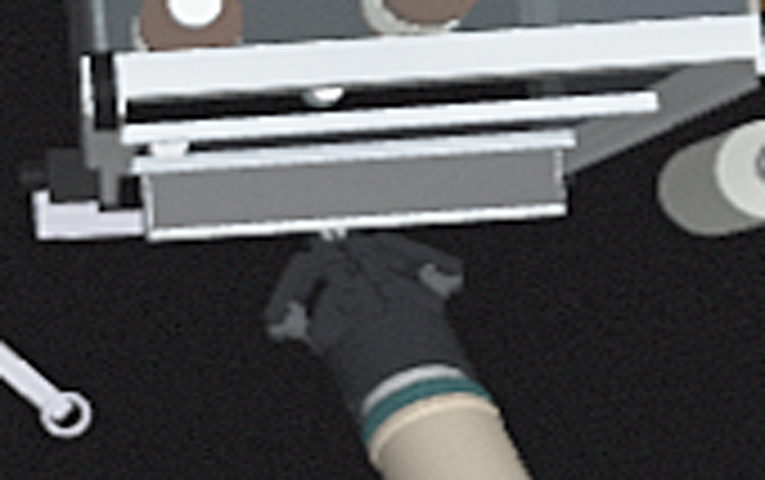

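Emit:
{"api": "play_rows", "payload": {
  "slide": [
    [-3,0,-2],
    [-6,0,-5],
    [-10,0,-7],
    [-13,0,-10],
    [-16,0,-12]
  ],
  "turn": [0,0,0,0,0],
  "fingers": [0,0,0,0,0]
}}

```text
clock: 15.88
eef_pos: [624.0, -105.3, 91.8]
tool_rot: [3.113, 0.934, -2.88]
force: [0.7, 0.3, -0.1]
width: 0.2
```

```bash
python3 go.py "[624,-105,113]" 5
```

```text
[ 624.027 -105.299   91.755] [ 0.769  0.235 -0.594] roll 0.01670260976923049 [ 0.7  0.3 -0.1]
[[-3.0, 0.0, -3.0], [-7.0, 0.0, -5.0], [-10.0, 0.0, -8.0], [-14.0, 1.0, -10.0], [-17.0, 1.0, -13.0]] [0.0, 0.0, 0.0, 0.0, 0.0]
pred [ 622.9 -104.3  112.6] [ 0.769  0.235 -0.594] 0.01670260349747284 [ 1.154  1.286 -1.25   2.324  2.653  0.736  0.03 ] [[623.0, -105.0, 95.0], [624.0, -105.0, 100.0], [623.0, -105.0, 104.0], [623.0, -104.0, 108.0], [623.0, -104.0, 113.0]]
```

Emit:
{"api": "play_rows", "payload": {
  "slide": [
    [-3,0,-2],
    [-6,0,-5],
    [-10,0,-7],
    [-13,0,-10],
    [-16,0,-12]
  ],
  "turn": [0,0,0,0,0],
  "fingers": [0,0,0,0,0]
}}

```text
clock: 16.5
eef_pos: [623.0, -105.4, 111.2]
tool_rot: [3.111, 0.932, -2.881]
force: [-6.3, -0.4, -4.6]
width: 0.2
```

```bash
python3 go.py "[624,-105,130]" 5
cat > lip.py <<'E'
from h import *
import sys
np.set_printoptions(precision=1,suppress=True)
# rubber mean height & pointer mean height from both cameras
def meas(tag):
    for n in('scene','top'):
        im,d=snap(n,n+tag)
        p=vision.camera_params(n);v,u=np.mgrid[0:384,0:512]
        c=np.stack([(u-p['cx'])/p['fx']*d,-(v-p['cy'])/p['fy']*d,-d],-1)
        W=c@RR(p['rotation']).T+np.array(p['position'])
        y=W[...,1];xf=605.6-.054*(y+122)   # lip front edge x
        dx=W[...,0]-xf;z=W[...,2]
        m=(d>0)&(y<-15)&(y>-232)&(dx>12)&(dx<38)&(z>110)&(z<260)
        # only near-grey low-sat pixels
        z0=np.median(z[m]); mm=m&(abs(z-z0)<8)
        k=(d>0)&(y>20)&(y<55)&(dx>-6)&(dx<8)&(z>195)&(z<240)
        pz=np.median(z[k]);kk=k&(abs(z-pz)<8)
        print(n,'rubber',z[mm].mean().round(2),mm.sum(),'ptr',z[kk].mean().round(2),kk.sum(),'to go',round(z[kk].mean()+4-z[mm].mean(),2))
meas(sys.argv[1])
E
python3 lip.py 3
```

```text
[ 622.964 -105.448  111.224] [ 0.768  0.236 -0.596] roll 0.017635298855184414 [-6.3 -0.4 -4.6]
[[-3.0, 0.0, -2.0], [-6.0, 0.0, -4.0], [-9.0, 0.0, -6.0], [-13.0, 0.0, -8.0], [-16.0, 0.0, -10.0]] [0.0, 0.0, 0.0, 0.0, 0.0]
pred [ 623.9 -104.9  129.4] [ 0.768  0.236 -0.596] 0.017635294458009328 [ 1.153  1.231 -1.25   2.32   2.636  0.7   -0.001] [[623.0, -105.0, 114.0], [623.0, -105.0, 118.0], [623.0, -105.0, 121.0], [624.0, -105.0, 126.0], [624.0, -105.0, 129.0]]
scene rubber 148.62 773 ptr 218.24 71 to go 73.62
top rubber 148.73 792 ptr 217.59 59 to go 72.86
```

Emit:
{"api": "play_rows", "payload": {
  "slide": [
    [-4,0,-3],
    [-8,0,-6],
    [-12,0,-9],
    [-16,0,-12],
    [-20,0,-15]
  ],
  "turn": [0,0,0,0,0],
  "fingers": [0,0,0,0,0]
}}

```text
clock: 17.23
eef_pos: [622.9, -105.5, 137.1]
tool_rot: [3.112, 0.933, -2.879]
force: [-2.9, 0.5, -5.1]
width: -0.1
```

```bash
python3 go.py "[622,-105,161]" 5; python3 lip.py 4
```

```text
[ 622.892 -105.532  137.127] [ 0.768  0.236 -0.595] roll 0.01703685065940228 [-2.9  0.5 -5.1]
[[-4.0, 0.0, -3.0], [-8.0, 0.0, -6.0], [-11.0, 1.0, -9.0], [-15.0, 1.0, -12.0], [-19.0, 1.0, -15.0]] [0.0, 0.0, 0.0, 0.0, 0.0]
pred [ 621.4 -104.8  160.7] [ 0.768  0.236 -0.595] 0.01703684274258659 [ 1.159  1.132 -1.25   2.323  2.622  0.638 -0.065] [[622.0, -105.0, 142.0], [622.0, -105.0, 147.0], [621.0, -105.0, 151.0], [621.0, -105.0, 156.0], [621.0, -105.0, 161.0]]
scene rubber 174.5 807 ptr 217.71 69 to go 47.21
top rubber 174.79 827 ptr 217.9 60 to go 47.1
```

Emit:
{"api": "play_rows", "payload": {
  "slide": [
    [-4,0,-3],
    [-8,0,-6],
    [-12,0,-9],
    [-16,0,-12],
    [-20,0,-15]
  ],
  "turn": [0,0,0,0,0],
  "fingers": [0,0,0,0,0]
}}

```text
clock: 17.95
eef_pos: [622.9, -105.6, 163.2]
tool_rot: [3.114, 0.934, -2.876]
force: [-3.2, 1.1, -4.6]
width: -0.2
```

```bash
python3 go.py "[622,-105,180]" 5; python3 lip.py 5
```

```text
[ 622.897 -105.571  163.245] [ 0.769  0.237 -0.594] roll 0.015968717170708212 [-3.2  1.1 -4.6]
[[-3.0, 0.0, -2.0], [-5.0, 0.0, -4.0], [-8.0, 1.0, -6.0], [-10.0, 1.0, -8.0], [-13.0, 1.0, -11.0]] [0.0, 0.0, 0.0, 0.0, 0.0]
pred [ 621.  -104.9  179.6] [ 0.769  0.237 -0.594] 0.015968704202708954 [ 1.164  1.073 -1.25   2.319  2.614  0.595 -0.1  ] [[623.0, -105.0, 166.0], [622.0, -105.0, 169.0], [622.0, -105.0, 173.0], [622.0, -105.0, 175.0], [621.0, -105.0, 180.0]]
scene rubber 200.62 832 ptr 217.48 72 to go 20.86
top rubber 200.94 864 ptr 218.07 59 to go 21.13
```

Emit:
{"api": "play_rows", "payload": {
  "slide": [
    [-3,0,-2],
    [-5,0,-4],
    [-8,0,-6],
    [-11,0,-9],
    [-11,0,-9]
  ],
  "turn": [0,0,0,0,0],
  "fingers": [0,0,0,0,0]
}}

```text
clock: 18.68
eef_pos: [623.0, -105.6, 179.2]
tool_rot: [3.118, 0.937, -2.871]
force: [-2.7, 1.8, -2.6]
width: -0.3
```

```bash
python3 lip.py 6;python3 lip.py 6b; python3 go.py "[622,-105,184]" 3;  python3 - <<'E'
from h import *
for n,s in(('scene',(150,210,240,390)),('top',(160,220,225,385))):
    im=cv2.imread(f'pics/{n}6b.png');a=im[s[0]:s[1],s[2]:s[3]];cv2.imwrite(f'pics/{n}6c.png',cv2.resize(a,None,fx=5,fy=5,interpolation=cv2.INTER_CUBIC))
E
```

```text
scene rubber 216.86 868 ptr 217.5 72 to go 4.64
top rubber 216.32 886 ptr 217.92 59 to go 5.6
scene rubber 216.85 861 ptr 217.13 72 to go 4.28
top rubber 216.21 885 ptr 217.94 60 to go 5.73
[ 623.197 -105.982  178.945] [ 0.771  0.236 -0.592] roll 0.013711837369185683 [-2.3  0.8 -1.4]
[[-1.0, 0.0, -1.0], [-2.0, 1.0, -2.0], [-4.0, 1.0, -4.0]] [0.0, 0.0, 0.0]
pred [ 621.6 -105.1  183.9] [ 0.771  0.236 -0.592] 0.013712118699216949 [ 1.164  1.06  -1.246  2.318  2.623  0.586 -0.115] [[622.0, -106.0, 180.0], [622.0, -105.0, 181.0], [622.0, -105.0, 184.0]]
```

View pics/scene6c.png

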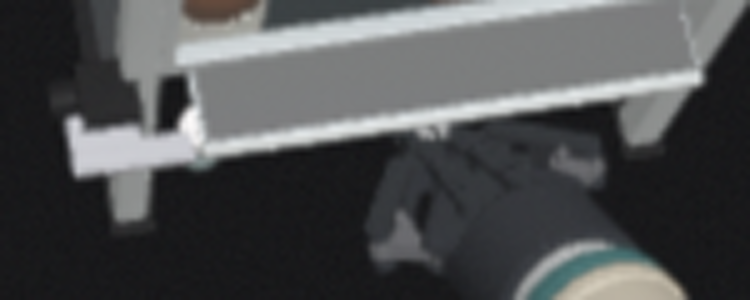

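View pics/top6c.png

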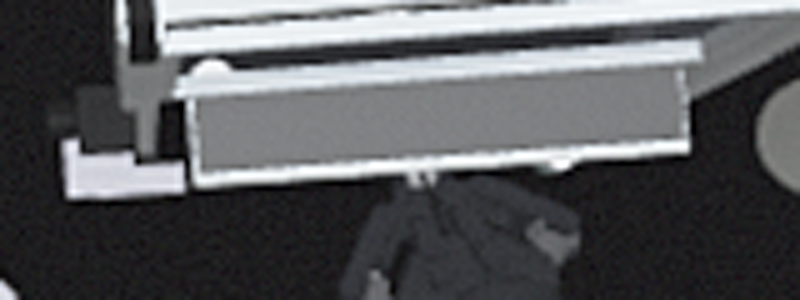

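Emit:
{"api": "play_rows", "payload": {
  "slide": [
    [-1,0,-1],
    [-2,0,-1],
    [-2,0,-2],
    [-3,0,-2],
    [-3,0,-2]
  ],
  "turn": [0,0,0,0,0],
  "fingers": [0,0,0,0,0]
}}

```text
clock: 19.5
eef_pos: [623.0, -106.3, 182.2]
tool_rot: [3.118, 0.936, -2.873]
force: [-3.8, 0.5, -3.8]
width: -0.0
```

```bash
python3 lip.py 7;python3 lip.py 7b; python3 go.py "[622,-105,184]" 3
```

```text
scene rubber 219.62 862 ptr 217.86 72 to go 2.25
top rubber 219.12 885 ptr 218.13 58 to go 3.02
scene rubber 219.54 873 ptr 217.4 71 to go 1.86
top rubber 219.01 893 ptr 217.8 62 to go 2.79
[ 623.067 -106.233  182.183] [ 0.77   0.236 -0.592] roll 0.01389317570665252 [-5.   0.2 -3.9]
[[-0.0, 1.0, -1.0], [-1.0, 1.0, -1.0], [-1.0, 2.0, -2.0]] [0.0, 0.0, 0.0]
pred [ 621.  -104.4  183.6] [ 0.77   0.236 -0.592] 0.013893233986093762 [ 1.162  1.059 -1.246  2.32   2.623  0.589 -0.118] [[621.0, -105.0, 182.0], [622.0, -105.0, 183.0], [621.0, -104.0, 184.0]]
```

```bash
cat > chk.py <<'E'
import sys
from h import *
tag=sys.argv[1]
for n in('scene','top'):
    Z=[];
    ds=[np.load(f'pics/{n}{t}.npy') for t in tag.split(',')];d=np.median(ds,0) if len(ds)>2 else np.mean(ds,0)
    p=vision.camera_params(n);v,u=np.mgrid[0:384,0:512]
    c=np.stack([(u-p['cx'])/p['fx']*d,-(v-p['cy'])/p['fy']*d,-d],-1)
    W=c@RR(p['rotation']).T+np.array(p['position'])
    y=W[...,1];dx=W[...,0]-(605.6-.054*(y+122));z=W[...,2]
    m=(y<-15)&(y>-232)&(dx>12)&(dx<38)&(z>205)&(z<232)
    A=np.c_[np.ones(m.sum()),y[m]+122,dx[m]-25];co=np.linalg.lstsq(A,z[m],rcond=None)[0]
    print(n,'fit mid,slope*160,slope dx*25',co*[1,160,25],'at ptr extrap',co@[1,159,-23])
    k=(y>14)&(y<58)&(dx>-10)&(dx<8)&(z>205)&(z<232)
    print(' ptr mean',z[k].mean(),np.median(z[k]),k.sum(),z[k].std())
    b=(y>-180)&(y<-20)&(abs(dx)<60)&(z<15)
    f=lambda a,b_:(y>a)&(y<b_)&(dx>-120)&(dx<-20)&(abs(z)<8)
    for r in((-100,0),(0,100)): q=f(*r);print(' bench z',r,z[q].mean().round(2),q.sum())
E
python3 chk.py 7,7b; python3 chk.py 7,7b >/dev/null; sed -i 's/z>205)&(z<232)\n    A/&/' chk.py
```

```text
scene fit mid,slope*160,slope dx*25 [ 2.19576109e+02 -1.78064767e-01  4.42308625e-01] at ptr extrap 218.99223321919473
 ptr mean 217.5798664832005 217.73520530636608 90 1.7044946270749883
 bench z (-100, 0) 0.6 1213
 bench z (0, 100) 0.88 1173
top fit mid,slope*160,slope dx*25 [2.19061550e+02 1.63147717e-01 3.02772318e-01] at ptr extrap 218.94512709215866
 ptr mean 217.82958090356593 217.90387873219345 78 1.8033049865776238
 bench z (-100, 0) 0.4 1089
 bench z (0, 100) 1.03 1086
```

Emit:
{"api": "play_rows", "payload": {
  "slide": [
    [-1,0,-1],
    [-2,0,-1],
    [-2,0,-2],
    [-2,0,-2]
  ],
  "turn": [0,0,0,0],
  "fingers": [0,0,0,0]
}}

```text
clock: 20.2
eef_pos: [623.0, -106.3, 185.5]
tool_rot: [3.118, 0.937, -2.872]
force: [-2.7, 0.4, -3.9]
width: -0.3
```

```bash
python3 lip.py 8;python3 lip.py 8b;python3 lip.py 8c; python3 chk.py 8,8b,8c; python3 go.py "[622,-105,170]" 2
```

```text
scene rubber 222.8 864 ptr 218.09 72 to go -0.72
top rubber 222.39 893 ptr 217.99 61 to go -0.41
scene rubber 222.96 858 ptr 217.22 70 to go -1.74
top rubber 222.13 894 ptr 217.71 60 to go -0.42
scene rubber 222.92 865 ptr 218.06 74 to go -0.85
top rubber 222.28 897 ptr 217.72 59 to go -0.56
scene fit mid,slope*160,slope dx*25 [ 2.22916835e+02 -2.26518326e-01  1.62269476e-01] at ptr extrap 222.54244481876913
 ptr mean 217.7322317793313 217.98726118167053 90 1.9807123791026648
 bench z (-100, 0) 0.56 1224
 bench z (0, 100) 0.84 1177
top fit mid,slope*160,slope dx*25 [ 2.22290398e+02  1.55179274e-01 -1.41069522e-01] at ptr extrap 222.5743915540796
 ptr mean 217.71813180796985 217.8369982116751 78 1.4520762907056994
 bench z (-100, 0) 0.42 1101
 bench z (0, 100) 0.96 1090
[ 622.987 -106.301  185.394] [ 0.771  0.236 -0.592] roll 0.013536259047276443 [-3.4  0.2 -3.2]
[[6.0, 1.0, 4.0], [13.0, 1.0, 9.0]] [0.0, 0.0]
pred [ 621.7 -105.1  169. ] [ 0.771  0.236 -0.592] 0.013537965382358788 [ 1.155  1.096 -1.232  2.323  2.652  0.615 -0.114] [[622.0, -105.0, 178.0], [622.0, -105.0, 169.0]]
```

Emit:
{"api": "play_rows", "payload": {
  "slide": [
    [5,0,3],
    [10,0,7],
    [16,0,11],
    [24,0,18]
  ],
  "turn": [0,0,0,0],
  "fingers": [0,0,0,0]
}}

```text
clock: 21.0
eef_pos: [623.5, -106.0, 155.0]
tool_rot: [3.119, 0.938, -2.872]
force: [-0.4, -0.4, -0.0]
width: -0.4
```

```bash
python3 lip.py 9; python3 go.py "[490,-120,140]" 5
```

```text
scene rubber 222.87 857 ptr 217.54 72 to go -1.33
top rubber 222.29 901 ptr 217.82 58 to go -0.47
[ 622.803 -105.678  153.767] [ 0.77   0.237 -0.593] roll 0.01532663733515833 [-0.3  0.9  0.2]
[[18.0, 5.0, -19.0], [36.0, 9.0, -39.0], [54.0, 14.0, -58.0], [71.0, 19.0, -78.0], [89.0, 24.0, -97.0]] [0.0, 0.0, 0.0, 0.0, 0.0]
pred [ 515.4 -143.2  140.9] [ 0.754  0.263 -0.602] 0.033098650637667766 [ 1.403  1.18  -1.25   2.47   2.701  0.572  0.019] [[596.0, -108.0, 150.0], [569.0, -112.0, 147.0], [548.0, -118.0, 145.0], [532.0, -130.0, 144.0], [515.0, -143.0, 141.0]]
```

Lip stayed put on release. Withdrawing.

Emit:
{"api": "play_rows", "payload": {
  "slide": [
    [18,5,-19],
    [36,9,-39],
    [54,14,-58],
    [71,19,-78],
    [71,19,-78]
  ],
  "turn": [0,0,0,0,0],
  "fingers": [0,0,0,0,0]
}}

```text
clock: 21.72
eef_pos: [533.7, -132.5, 144.0]
tool_rot: [3.098, 0.928, -2.878]
force: [0.4, -0.1, 0.3]
width: 0.2
```

```bash
python3 lip.py 10;python3 lip.py 10b;python3 lip.py 10c; python3 chk.py 10,10b,10c; python3 nx.py
python3 - <<'E'
from h import *
im=cv2.imread('pics/scene10.png');a=im[90:260,190:430];cv2.imwrite('pics/s10c.png',cv2.resize(a,None,fx=3.3,fy=3.3,interpolation=cv2.INTER_CUBIC))
E
```

```text
scene rubber 222.77 859 ptr 217.13 70 to go -1.64
top rubber 222.35 892 ptr 218.21 57 to go -0.14
scene rubber 222.73 866 ptr 217.43 67 to go -1.3
top rubber 222.27 895 ptr 217.39 58 to go -0.88
scene rubber 222.85 863 ptr 217.05 73 to go -1.79
top rubber 222.25 892 ptr 217.61 59 to go -0.65
scene fit mid,slope*160,slope dx*25 [ 2.22768536e+02 -3.35411807e-01 -2.23658199e-02] at ptr extrap 222.45579678722075
 ptr mean 217.2039023679237 217.2777842168905 89 1.9226680104694482
 bench z (-100, 0) 0.67 1224
 bench z (0, 100) 0.85 1180
top fit mid,slope*160,slope dx*25 [2.22278752e+02 2.62806931e-01 1.55498560e-01] at ptr extrap 222.39685735363838
 ptr mean 217.67078354164278 217.8566624217092 77 1.6901602931913164
 bench z (-100, 0) 0.44 1135
 bench z (0, 100) 1.05 1090
t 22.02 q [1.335, 1.17, -1.247, 2.466, 2.716, 0.629, -0.039] pos [ 535. -130.  144.] z [ 0.76   0.253 -0.599] F [-0.3 -0.5 -0.3]
```

View pics/s10c.png

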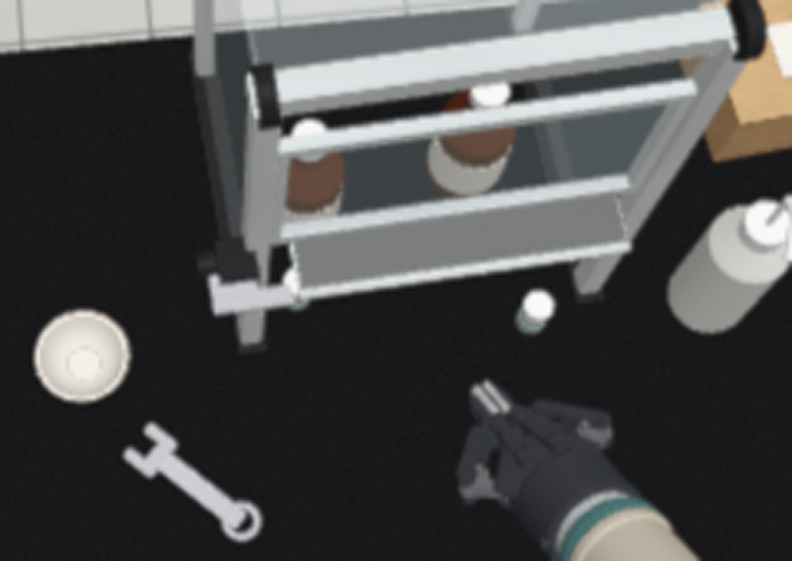

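```bash
python3 -c "
from cell import ctrl
print(ctrl.finish_job())"
```

```text
the job is handed in; nothing more can be done
None
```

The sash is open with its lip level with the pointer to within about 1 mm, and I have handed the job in at about 22 s of the 40 s allowed.

- **How it was done:** The moves only allow slides and a turn about the tool axis. So I tilted the hand to about 37° below horizontal by commanding poses just out of reach. I then put the closed fingertips under the lip near its middle and pushed up about 90 mm in small steps. Contact forces read at the end of each move were about 8 N or less. The hand then went down and back, and now stands about 70 mm clear.
- **Lip height:** Both cameras' depth readings put the lip slightly high, by about 0.1–0.9 mm in the top view and about 1.3–1.8 mm in the scene view. Corrected for camera tilt, the figures are about 0.7 and 1.2 mm. The two views disagree by up to 1 mm. I left it there, because lowering it would have meant pressing on the lip.
- **Other checks:** The lip did not move when the hand was withdrawn. The pointer's top read 217–218 mm throughout, so it did not shift. The last scene picture shows the vials, bottles, dish and spanner standing where they were. The last force reading was about zero.

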